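Set up the bench warmer: hang the jar holder in the tank and load the full jar

TASK

Set up the bench warmer: first hang the metal jar holder by its bent lip over the front rim of the tank, fully seated, so that it hangs level inside. Of the two identical jars one is full and one is empty: tell them apart by their weight, stand the full one in the hung holder and the empty one in the carton tray on the desk, keeping both jars upright. Then slide the clear cover to the right until it is fully shut over the tank, and leave the other things on the desk where they are.

Things in the scene. Friction and masses are not known exactly. Their poses are not given: they have to be found in the camera images.
- warmer: white bench warmer, fixed, 210 (x) x 312 (y) mm. Origin: on the desk under the middle of its open steel tank; x points away from the robot, y left, z up. Tank 130 (x) x 124 (y) mm inside, walls 4 mm; rim 124 mm above the desk, 28 mm above the casing's top; tank floor at 16 mm. The control housing is left of the tank; casing's right face at y = -84, left face at y = +228 mm
- tank_rim (a point): middle of the top edge of the tank's front wall (the wall nearest the robot, 4 mm thick, running along the warmer's y); same axes as the warmer
- cover (a joint): clear sliding cover, 195 x 144 mm, parked over the control housing; slides to the right (the warmer's -y). 0 = parked, 0.150 m = fully shut over the tank, at its stop. Stays where left; about 2 N friction. It passes 12 mm above the rim; its top is 140 mm above the desk
- cover_ridge (a point): top middle of the black ridge on the cover by which it is pushed: 92 mm long along the warmer's x, 14 mm thick along its y, standing from 140 to 168 mm above the desk; moves with the cover
- holder: hook-on jar holder of bent metal sheet, 260 g, loose, upright. Origin: under the middle of the jar's place; z up, x points from the lip side to the open side. Floor 2.5 mm thick, walls 34 mm high, inside 66 mm wide in y; jar's place from x = -33 (black grip) to +33 mm (wall). Hung seated on the front rim, its axes agree with the warmer's and its underside is 34 mm above the desk
- holder_lip (a point): middle of the underside of the lip's flat top, at holder x = -57, z = 90 mm; seated, it lies on the rim's top edge. Back plate outer face at x = -53.5, 71 mm wide; outside it the lip turns down to z = 68 mm, flaring: the gap for the rim is 7 mm wide at the top (centred here), 15 mm at its mouth; whole lip x = -71 to -51, top z = 92.5 mm. Axes of the holder
- holder_grip (a point): pinching point of the black grip on the back plate's inner face. The grip is 30 mm wide along the holder's y (pinch it along y, from above), from 62 to 88 mm above the underside, 18 mm out from the plate. The point is 13 mm from the plate's inner face and 75 mm above the underside (holder x = -38 mm). Axes of the holder
- jar_a: opaque white screw-top jar with a teal lid, a cylinder 54 mm in diameter and 92 mm tall, loose, upright. Looks exactly like the other jar; one of the two is full (about 270 g), the other empty (about 50 g), the names do not tell which. Origin: centre of its underside, z up
- jar_b: the other jar, 54 mm in diameter and 92 mm tall, looks exactly the same; one of the two is full (about 270 g), the other empty (about 50 g), the names do not tell which. Origin: centre of its underside, z up
- empties_tray: open white carton tray with papers on its bottom, fixed to the desk right of the warmer, 235 (x) x 150 (y) mm outside, walls 2 mm thick and 62 mm high, floor 2 mm. Origin: centre of its underside, z up
- tape_roll: roll of brown tape lying flat, 105 mm across, 48 mm high, bystander
- lab_timer: white lab timer lying flat, 66 x 66 x 19 mm, bystander
- marker_pen: black and white marker pen, 135 mm long, 16 mm thick, lying on the desk, bystander
- forceps: steel forceps, 126 mm long, 8 mm high, lying on the desk, bystander
- petri_dish_1: petri dish, 63 mm across, 16 mm high, bystander

How it is judged:
By the outcome, as a careful person would: the job done as asked, in the order asked, and still so for the second after the job is handed in, with the robot touching nothing.
It also fails if it takes over 72 s, if anything falls off the work surface, if the arm or the gripper's body presses on something with over 40 N, if the wrist force passes 120 N, or if a joint passes its speed limit or range.

ROBOT

A 7-joint arm with a two-finger parallel gripper is mounted at the origin on a cart in front of the work surface, level with it; the furniture and walls round the work are solid. World frame = base frame: x ahead of the robot, y to its left, z up, the work surface at z = 0. Lengths are in m, angles in degrees, forces in N, time in s.
With the tool pointing down it reaches from about 0.425 to 0.875 m from the base axis. Payload 4.7 kg.
Tool frame: the origin (TCP) lies between the finger pads; the fingertips stand 14 mm ahead of it and the grasp point (between the pads) lies 5 mm behind it (env.tip_reach is the distance from the TCP to the fingertips, in m); z points along the fingers, y is the direction in which the jaws open and shut (so a half turn about z gives the same grasp; the last joint's range is limited). The gripper opens to 87 mm and grips with 3 to 60 N. Pads are 19 mm wide; open, the fingers measure 117 mm over their backs; the gripper's body (75 mm by 190 mm) begins 51 mm behind the grasp point.
Start: joints at [75.636, 18.392, -4.016, 83.108, 1.295, 78.541, -3.26], TCP at [0.17, -0.627, 0.237] pointing down, gripper open.
Joint ranges: [-163.93, 163.93], [-17.29, 119.83], [-79.2, 71.16], [3.27, 140.29], [-89.18, 269.18], [5.43, 117.66], [-154.24, 154.24]. Speed limits (degrees/s): [147.25, 147.25, 180, 180, 180, 180, 180].

INTERFACE

Orientations are given as [roll, pitch, yaw] about the fixed x, y, z axes, in that order (R = Rz(yaw) Ry(pitch) Rx(roll)).
In Python, from cell import env gives the robot as it stands. The module is installed in compiled form; this text tells all that it offers.
- The arm moves only by the shell command python3 -m pendant 'ROWS' [FORCE]. ROWS is JSON, a list of rows, each an object of numbers: "rx", "ry", "rz": the turn, a rotation vector about the tool's x, y, z in degrees; "tx", "ty", "tz": the shift along the tool's x, y, z in mm; "jaw": the finger opening in mm, from 0 to 87. In form: [{"rx": .., "ry": .., "rz": .., "tx": .., "ty": .., "tz": .., "jaw": ..}, ...]. A call has 1 to 20 rows; each row shifts and turns the commanded pose from where the row before left it, along the tool's axes as they then stand; what a row does not reach is not made up. A row lasts 1/12 s, in which the tool goes at most 41.7 mm and 7.16 degrees, less where a joint would pass 70% of its speed; a pose out of reach is approached as far as the arm can. A call with a gripper value outside its range is refused whole. The fingers move at their own pace and stop on an object; FORCE is the grip in N (left out, the last holds). Time passes only in rows, so rows that do not move let the fingers close. It gives the time, the measured TCP pose, the force and the opening at its end, in the units of the state.
- env.get_obs(): the state, without advancing time (a new reading comes with each control period).
- env.read_camera(name): name is "side" or "top" or "wrist"; returns a dict with "img" (420x560x3 uint8, red, green, blue), "range_z" (420x560 float32, m along the optical axis (not along the pixel's ray), 0 where there is no reading), "vertical_fov" (degrees; the focal length in pixels is half the picture's height over the tangent of half this angle, whatever the lens; pixels are square), "cx", "cy" (the principal point, pixels), "world_to_cam" (4x4, takes a point from world to camera coordinates). Camera axes: x right, y up, looking along -z (the intrinsics and any distortion apply to the point x, -y, -z); pixel columns grow to the right and rows downward; lengths in m; the calibration is good to about 2 mm. A picture is of the moment at which its call begins.
- env.sign_off(): hands the job in, once; it reports no verdict.
The state is a dict: "time_s": time; "qpos": joint angles; "joint_velocities": joint speeds; "effort": joint torques, N m; "tool_pos": TCP position; "tool_rot": TCP orientation; "force": force on the tool from outside, world axes, zero at the start; "wrist_torque": the same for the moment, N m; "grip_width": finger opening in m.
Only numpy, scipy, OpenCV 4.12 (cv2) and the standard library are available. Lean on these libraries where they do the work, as an engineer would, in place of code of your own. Each camera call takes 0.05 s, during which the arm holds its last target.

## Working session

There is one attempt and no reset: what is moved stays moved. The work goes in short steps, Python scripts to look and compute and a shell command to move; the robot and the scene stay as the last step left them, time stands still between calls to the robot, and variables do not carry over. Pictures are saved under pics/ and viewed, and the job is handed in when it is done.

```bash
mkdir -p pics; ls
python3 - <<'E'
from cell import env
import cv2,numpy as np
o=env.get_obs()
for k,v in o.items(): print(k,np.round(v,3))
for n in ("side","top","wrist"):
    c=env.read_camera(n); cv2.imwrite(f"pics/{n}0.png",c["img"][:,:,::-1])
    print(n,c["vertical_fov"],c["cx"],c["cy"],np.round(c["world_to_cam"],3).tolist(),[k for k in c], (c["range_z"]>0).mean())
    np.savez(f"{n}0.npz",**c)
E
```

```text
pics
time_s 0.0
qpos [75.636 18.439 -4.015 83.172  1.295 78.54  -3.26 ]
joint_velocities [-0.03   0.031 -0.031 -0.059  0.009 -0.041  0.021]
effort [-0.0000e+00 -4.9129e+01 -4.0400e-01 -3.1253e+01 -6.4000e-02  4.4000e-02
  0.0000e+00]
tool_pos [ 0.17  -0.627  0.235]
tool_rot [-1.79894e+02  5.00000e-03  1.51730e+01]
force [ 0.091  0.431 -0.606]
wrist_torque [0.025 0.023 0.038]
grip_width 0.087
side 55.145189208125 268.36416458033153 208.7565504558904 [[0.985, -0.172, 0.014, -0.499], [0.08, 0.528, 0.845, -0.125], [-0.153, -0.832, 0.534, -1.076], [0.0, 0.0, 0.0, 1.0]] ['img', 'range_z', 'vertical_fov', 'cx', 'cy', 'world_to_cam'] 0.9960204081632653
top 52.58395752994611 273.85044895388756 209.49540333916178 [[-0.007, -1.0, -0.001, -0.006], [0.996, -0.007, 0.087, -0.517], [-0.087, -0.0, 0.996, -0.982], [0.0, 0.0, 0.0, 1.0]] ['img', 'range_z', 'vertical_fov', 'cx', 'cy', 'world_to_cam'] 0.9960714285714286
wrist 59.21381440683237 278.1875470813888 207.2388897804139 [[0.262, -0.965, -0.001, -0.65], [0.929, 0.253, -0.272, 0.033], [0.262, 0.07, 0.962, -0.391], [0.0, 0.0, 0.0, 1.0]] ['img', 'range_z', 'vertical_fov', 'cx', 'cy', 'world_to_cam'] 0.9960841836734694
```

View pics/side0.png

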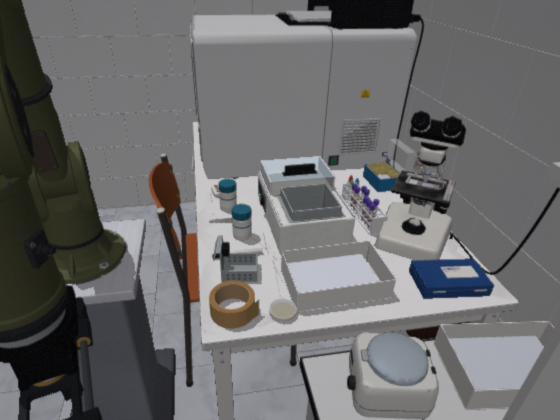

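View pics/top0.png

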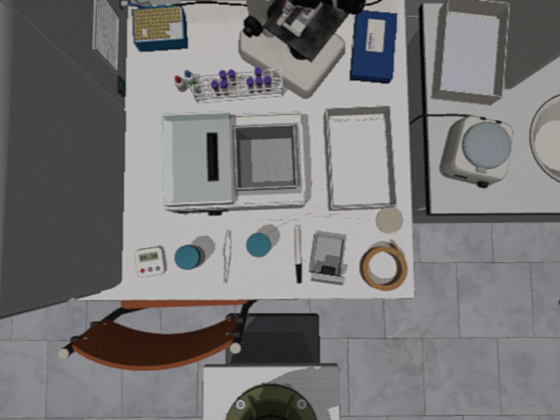

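View pics/wrist0.png

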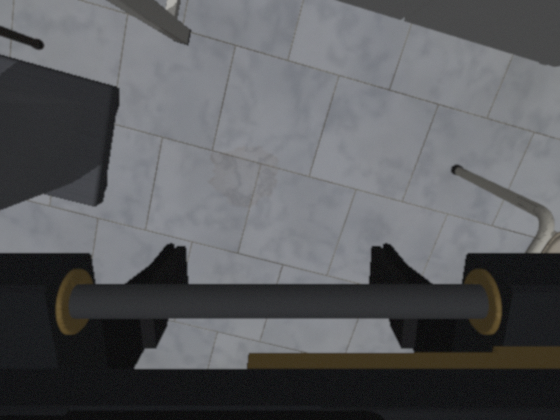

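```bash
cat > h.py <<'E'
import numpy as np,cv2
def load(n):
    d=np.load(n+".npz"); return {k:d[k] for k in d.files}
def cloud(c):
    H,W=c["range_z"].shape; f=H/2/np.tan(np.radians(c["vertical_fov"])/2)
    u,v=np.meshgrid(np.arange(W),np.arange(H)); z=c["range_z"]
    P=np.stack([(u-c["cx"])/f*z,-(v-c["cy"])/f*z,-z],-1)
    M=c["world_to_cam"]; R=M[:3,:3]; t=M[:3,3]
    return (P-t)@R
def snap(n,name):
    from cell import env
    c=env.read_camera(n); np.savez(name+".npz",**c); cv2.imwrite(f"pics/{name}.png",c["img"][:,:,::-1]); return c
E
python3 - <<'E'
from h import *
c=load("top0"); P=cloud(c)
def s(u,v): print((u,v),np.round(P[v,u],4))
for u,v in [(320,225),(205,220),(270,270),(400,240),(188,257),(258,244),(198,125),(212,155),(268,160),(360,155),(383,244),(149,262)]: s(u,v)
im=cv2.resize(c["img"][215:305,130:420,::-1],None,fx=2.75,fy=2.75,interpolation=cv2.INTER_CUBIC); cv2.imwrite("pics/topA.png",im)
im=cv2.resize(c["img"][100:220,150:410,::-1],None,fx=3,fy=3,interpolation=cv2.INTER_CUBIC); cv2.imwrite("pics/topB.png",im)
S=load("side0"); Q=cloud(S)
for u,v in [(242,211),(228,186),(300,170),(330,280)]: print((u,v),np.round(Q[v,u],4))
E
```

```text
(320, 225) [ 0.4805 -0.1203 -0.0021]
(205, 220) [ 0.4945  0.1575 -0.0039]
(270, 270) [ 0.3737  0.0009 -0.0006]
(400, 240) [ 0.443  -0.3101  0.0049]
(188, 257) [0.4081 0.1781 0.0929]
(258, 244) [0.4352 0.0257 0.0953]
(198, 125) [0.6871 0.1502 0.1414]
(212, 155) [0.6165 0.1162 0.1682]
(268, 160) [0.6362 0.004  0.0183]
(360, 155) [ 0.6441 -0.2142  0.0307]
(383, 244) [ 0.4338 -0.2699  0.002 ]
(149, 262) [0.3952 0.2849 0.0175]
(242, 211) [0.4339 0.0073 0.0947]
(228, 186) [0.4085 0.152  0.0953]
(300, 170) [0.6191 0.1128 0.1533]
(330, 280) [ 0.6159 -0.2308  0.0319]
```

View pics/topA.png

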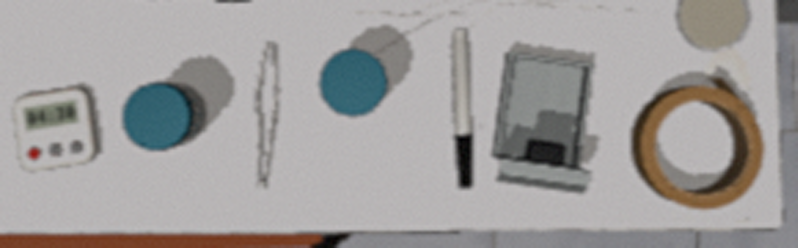

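View pics/topB.png

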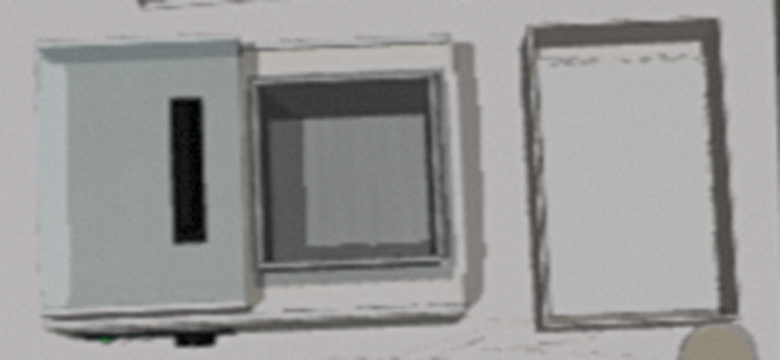

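```bash
cat >> h.py <<'E'
def rayplane(c,uv,h):
    H=c["img"].shape[0]; f=H/2/np.tan(np.radians(c["vertical_fov"])/2)
    uv=np.atleast_2d(uv).astype(float)
    d=np.stack([(uv[:,0]-c["cx"])/f,-(uv[:,1]-c["cy"])/f,-np.ones(len(uv))],-1)
    M=c["world_to_cam"]; R=M[:3,:3]; o=-R.T@M[:3,3]; D=d@R
    return (o+D*((h-o[2])/D[:,2])[:,None])[:,:2]
def rect(pts):
    (cx,cy),(w,h),a=cv2.minAreaRect(pts.astype(np.float32)*1000); return np.round([cx,cy,w,h,a],1)
E
python3 - <<'E'
from h import *
for n in("top0","side0"):
    c=load(n); P=cloud(c); img=c["img"]; hsv=cv2.cvtColor(img,cv2.COLOR_RGB2HSV)
    print(n)
    def comps(m,lo,minA=30):
        k,l,st,ce=cv2.connectedComponentsWithStats(m.astype(np.uint8))
        return [(l==i) for i in range(1,k) if st[i,4]>=minA]
    dom=(P[...,0]>0.3)&(P[...,0]<0.85)&(P[...,1]>-0.4)&(P[...,1]<0.35)
    teal=dom&(hsv[...,0]>90)&(hsv[...,0]<110)&(hsv[...,1]>120)&(P[...,2]>0.08)&(P[...,2]<.105)
    for m in comps(teal,0):
        v,u=np.nonzero(m); q=rayplane(c,np.c_[u,v],.092); print("teal",len(u),np.round([u.mean(),v.mean()],1),cv2.minEnclosingCircle((q*1000).astype(np.float32)), np.median(P[m][:,2]), np.round(P[m].mean(0),4))
    blk=dom&(img.max(-1)<50)
    for m in comps(blk,0):
        v,u=np.nonzero(m); q=P[m]; print("blk",len(u),np.round([u.mean(),v.mean()],1),np.round(np.median(q,0),4),rect(rayplane(c,np.c_[u,v],np.median(q[:,2]))))
    for nm,lo,hi,b in [("rim",.115,.131,(.5,.75,-.09,.1)),("tray",.052,.07,(.45,.8,-.32,-.12)),("cover",.133,.147,(.45,.8,-.1,.3)),("casing",.088,.104,(.45,.8,-.1,.3)),("holder",.02,.11,(.36,.5,-.24,-.1)),("tape",.03,.06,(.36,.5,-.4,-.24))]:
        m=(P[...,2]>lo)&(P[...,2]<hi)&(P[...,0]>b[0])&(P[...,0]<b[1])&(P[...,1]>b[2])&(P[...,1]<b[3])
        if m.sum()>10: print(nm,m.sum(),rect(P[m][:,:2]),np.median(P[m],0).round(4), P[m].min(0).round(3),P[m].max(0).round(3))
E
```

```text
top0
teal 399 [258.1 244.5] ((434.4931945800781, 25.746007919311523), 24.725914001464844) 0.09188577094801162 [0.4341 0.0255 0.092 ]
teal 435 [187.1 256.8] ((408.4896545410156, 180.14698791503906), 25.798492431640625) 0.09159691306604585 [0.4085 0.1803 0.0916]
blk 231 [311.1   2.8] [ 0.8355 -0.0726  0.3428] [834.1 -75.6  67.1  14.1  89.6]
blk 326 [350.8   5.6] [ 0.804  -0.131   0.3863] [ 802.9 -131.7   42.5   23.    89.6]
blk 393 [307.1  46.8] [ 0.8374 -0.0811  0.1852] [829.4 -75.3  86.1  42.4  89.6]
blk 109 [370.4  79.4] [ 0.8338 -0.2491  0.0168] [ 835.2 -245.8   93.5   10.    83.4]
blk 124 [120.8  86.4] [0.7993 0.3423 0.0706] [800.9 342.7  47.9  16.1   1.4]
blk 603 [424.5 146.2] [ 0.6844 -0.3907 -0.0302] [ 679.2 -379.1   48.7  348.3   89.5]
blk 450 [212.1 156.3] [0.6148 0.1163 0.1659] [614.4 116.2  97.7  19.3   2. ]
blk 60 [215.2 212. ] [0.5081 0.1235 0.0651] [508.1 120.5  43.    9.1  89.6]
blk 67 [298.6 272.6] [ 0.3692 -0.0672  0.015 ] [367.2 -65.    9.4  41.9  89.3]
blk 105 [327.6 270. ] [ 0.3778 -0.1262  0.088 ] [ 378.1 -125.2   30.8   16.2   81.6]
rim 574 [615.1  16.4 153.  195
[... 1618 characters left out ...]
76.9]
rim 547 [6.201e+02 1.770e+01 1.969e+02 1.616e+02 2.000e-01] [0.6246 0.0021 0.1218] [ 0.521 -0.063  0.115] [0.718 0.099 0.131]
tray 917 [ 634.5 -211.4  236.7  155.6    2.1] [ 0.6411 -0.214   0.0583] [ 0.514 -0.292  0.052] [ 0.755 -0.131  0.067]
cover 1197 [618.  151.6 198.  150.    2.9] [0.6056 0.1374 0.1419] [0.518 0.074 0.133] [0.717 0.228 0.147]
casing 1942 [609.1  46.6 294.1 295.4  72.6] [0.5999 0.0089 0.0977] [ 0.45  -0.082  0.088] [0.729 0.231 0.104]
holder 889 [ 404.7 -169.1  140.    96.8   85.7] [ 0.3872 -0.1675  0.0375] [ 0.36 -0.24  0.02] [ 0.458 -0.1    0.096]
tape 448 [ 402.  -284.8   93.4   47.8   49.8] [ 0.4045 -0.3013  0.0471] [ 0.36  -0.316  0.03 ] [ 0.434 -0.24   0.052]
```

Run:
```python
from h import *
a=np.radians(2.0); R=np.array([[np.cos(a),-np.sin(a)],[np.sin(a),np.cos(a)]])
for n in("top0","side0"):
    c=load(n); P=cloud(c)
    m=(P[...,2]>.117)&(P[...,2]<.131)&(P[...,0]>.5)&(P[...,0]<.75)&(P[...,1]>-.09)&(P[...,1]<.09)
    w=(P[m][:,:2]-[.6235,.0046])@R*1000; z=P[m][:,2]
    f=(abs(w[:,0]+67)<10)&(abs(w[:,1])<55); b=(abs(w[:,0]-67)<10)&(abs(w[:,1])<55); r=(abs(w[:,1]+64)<9)&(abs(w[:,0])<55); l=(abs(w[:,1]-64)<9)&(abs(w[:,0])<55)
    for nm,s,k in(("f",f,0),("b",b,0),("r",r,1),("l",l,1)):
        if s.sum()>5:
            x=w[s]; print(n,nm,s.sum(),"mean",x[:,k].mean().round(1),"pct",np.percentile(x[:,k],[5,50,95]).round(1),"slope deg",np.degrees(np.polyfit(x[:,1-k],x[:,k],1)[0]).round(2),"z",np.median(z[s]).round(4))
    # holder
    m=(P[...,2]>.012)&(P[...,2]<.11)&(P[...,0]>.34)&(P[...,0]<.5)&(P[...,1]>-.2)&(P[...,1]<-.085)
    print("holder all",rect(P[m][:,:2]))
    m2=m&(P[...,2]>.08); print("lip+grip",m2.sum(),rect(P[m2][:,:2]),np.median(P[m2][:,2]))
    m3=m2&(c["img"].max(-1)>60); print("lip",m3.sum(),rect(P[m3][:,:2]),np.median(P[m3],0))
    m3=m&(P[...,2]<.045)&(P[...,2]>.025); print("walls",m3.sum(),rect(P[m3][:,:2]),np.median(P[m3],0))
c=load("top0");im=cv2.resize(c["img"][220:300,290:370,::-1],None,fx=7,fy=7,interpolation=cv2.INTER_CUBIC); cv2.imwrite("pics/topH.png",im)
c=load("side0");im2=cv2.resize(c["img"][225:305,200:280,::-1],None,fx=7,fy=7,interpolation=cv2.INTER_CUBIC); cv2.imwrite("pics/sideH.png",im2)
```

```text
top0 f 115 mean -67.3 pct [-69.  -67.4 -65.1] slope deg 0.21 z 0.1236
top0 b 130 mean 66.3 pct [64.7 66.1 68.6] slope deg -0.25 z 0.1228
top0 r 102 mean -59.0 pct [-60.9 -58.9 -57.3] slope deg 0.16 z 0.1235
top0 l 103 mean 68.6 pct [66.8 68.5 70.4] slope deg -0.24 z 0.1238
holder all [ 401.4 -130.5   72.8  106.6   81.2]
lip+grip 348 [ 369.2 -125.1   70.4   34.2   82.2] 0.09007841195750661
lip 241 [ 360.7 -124.    70.4   17.1   82.2] [ 0.36083598 -0.12379781  0.09144299]
walls 193 [ 411.  -132.    72.8   87.3   81.2] [ 0.42273161 -0.13918129  0.03550502]
side0 f 54 mean -68.3 pct [-69.6 -68.7 -66.3] slope deg -0.03 z 0.124
side0 b 65 mean 65.4 pct [63.6 65.1 68.3] slope deg -0.18 z 0.1239
side0 r 139 mean -62.7 pct [-65.1 -62.9 -60. ] slope deg -0.1 z 0.1223
side0 l 112 mean 64.9 pct [62.  64.9 68.1] slope deg 0.39 z 0.1219
holder all [ 400.2 -133.4   75.3  106.7   81.5]
lip+grip 198 [ 368.2 -128.8   73.3   34.8   80.8] 0.09062747612127639
lip 133 [ 368.2 -128.8   73.3   34.8   80.8] [ 0.36132727 -0.12823862  0.09333076]
walls 324 [ 409.4 -134.8   75.3   88.1   81.5] [ 0.41214376 -0.16205384  0.03277332]
```

View pics/topH.png

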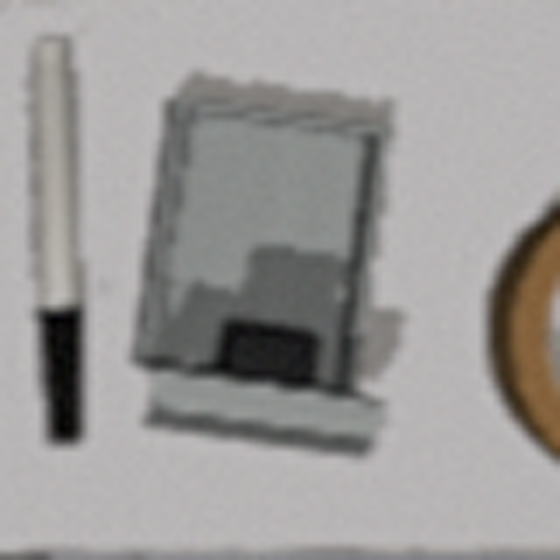

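View pics/sideH.png

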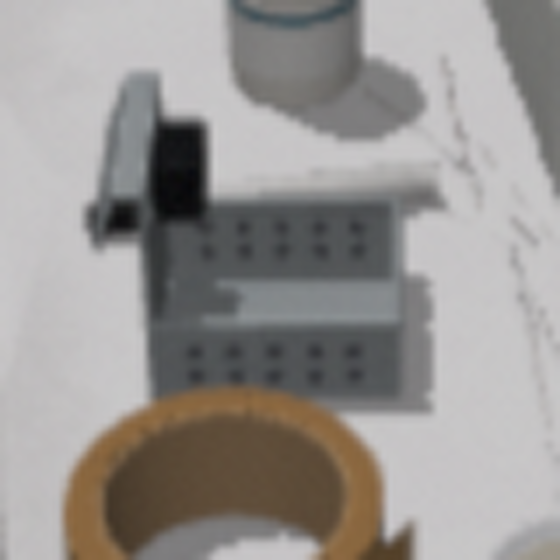

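```bash
R='{"tx":8.6,"ty":-32.8}'; python3 -m pendant '[{"rz":5.9},{"rz":5.9},{"rz":5.9},{"rz":6},{"tx":8.6,"ty":-32.8},{"tx":8.6,"ty":-32.8},{"tx":8.6,"ty":-32.8},{"tx":8.6,"ty":-32.8},{"tx":8.6,"ty":-32.8},{"tx":8.6,"ty":-32.8},{"tx":8.6,"ty":-32.8},{"tx":8.6,"ty":-32.8},{"tx":8.6,"ty":-32.8},{"tx":8.6,"ty":-32.8},{"tx":8.6,"ty":-32.8},{"tx":8.6,"ty":-32.8},{"tx":8.6,"ty":-32.8},{"tx":8.6,"ty":-32.8},{"tx":8.6,"ty":-32.8},{"tx":8.6,"ty":-32.8}]'
python3 - <<'E'
from h import *
from cell import env
c=snap("wrist","wrist1"); o=env.get_obs()
for k in("time_s","tool_pos","tool_rot","force","qpos"): print(k,np.round(o[k],4))
M=c["world_to_cam"]; print("cam",(-M[:3,:3].T@M[:3,3]).round(3),(-M[2,:3]).round(3))
E
```

```text
time_s 0.2
tool_pos [ 0.17   -0.6271  0.2359]
tool_rot [-1.799358e+02  4.800000e-03  1.517110e+01]
force [-0.0986  0.1346 -0.2574]
qpos [75.6361 18.4227 -4.0149 83.1482  1.2951 78.5386 -3.2615]
cam [ 0.242 -0.608  0.384] [-0.262 -0.07  -0.962]invalid input at $[0]: expected keys rx, ry, rz, tx, ty, tz, jaw
```

View pics/wrist1.png

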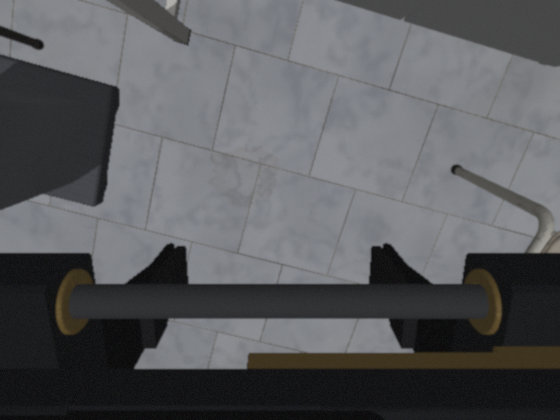

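```bash
python3 -m pendant '[{"rx":0,"ry":0,"rz":5.9,"tx":0,"ty":0,"tz":0,"jaw":87},{"rx":0,"ry":0,"rz":5.9,"tx":0,"ty":0,"tz":0,"jaw":87},{"rx":0,"ry":0,"rz":5.9,"tx":0,"ty":0,"tz":0,"jaw":87},{"rx":0,"ry":0,"rz":6,"tx":0,"ty":0,"tz":0,"jaw":87},{"rx":0,"ry":0,"rz":0,"tx":8.6,"ty":-32.8,"tz":0,"jaw":87},{"rx":0,"ry":0,"rz":0,"tx":8.6,"ty":-32.8,"tz":0,"jaw":87},{"rx":0,"ry":0,"rz":0,"tx":8.6,"ty":-32.8,"tz":0,"jaw":87},{"rx":0,"ry":0,"rz":0,"tx":8.6,"ty":-32.8,"tz":0,"jaw":87},{"rx":0,"ry":0,"rz":0,"tx":8.6,"ty":-32.8,"tz":0,"jaw":87},{"rx":0,"ry":0,"rz":0,"tx":8.6,"ty":-32.8,"tz":0,"jaw":87},{"rx":0,"ry":0,"rz":0,"tx":8.6,"ty":-32.8,"tz":0,"jaw":87},{"rx":0,"ry":0,"rz":0,"tx":8.6,"ty":-32.8,"tz":0,"jaw":87},{"rx":0,"ry":0,"rz":0,"tx":8.6,"ty":-32.8,"tz":0,"jaw":87},{"rx":0,"ry":0,"rz":0,"tx":8.6,"ty":-32.8,"tz":0,"jaw":87},{"rx":0,"ry":0,"rz":0,"tx":8.6,"ty":-32.8,"tz":0,"jaw":87},{"rx":0,"ry":0,"rz":0,"tx":8.6,"ty":-32.8,"tz":0,"jaw":87},{"rx":0,"ry":0,"rz":0,"tx":8.6,"ty":-32.8,"tz":0,"jaw":87},{"rx":0,"ry":0,"rz":0,"tx":8.6,"ty":-32.8,"tz":0,"jaw":87}]'
python3 - <<'E'
from h import *
from cell import env
c=snap("wrist","wrist2"); o=env.get_obs()
for k in("time_s","tool_pos","tool_rot","force","qpos"): print(k,np.round(o[k],4))
M=c["world_to_cam"]; print("cam",(-M[:3,:3].T@M[:3,3]).round(3),(-M[2,:3]).round(3))
E
```

```text
time_s: 1.7
tool_pos: [0.3575, -0.1894, 0.2366]
tool_rot: [180.0, -0.0, -8.5]
force: [0.0, -0.3, 0.5]
grip_width: 0.087
time_s 1.75
tool_pos [ 0.3606 -0.1827  0.2368]
tool_rot [-1.798643e+02 -7.090000e-02 -8.033200e+00]
force [1.9262 6.098  0.5207]
qpos [ 51.9105 -12.0628 -24.7117 114.1469  -5.3027  76.8726 -69.1463]
cam [ 0.432 -0.201  0.385] [-0.268  0.039 -0.963]
```

View pics/wrist2.png

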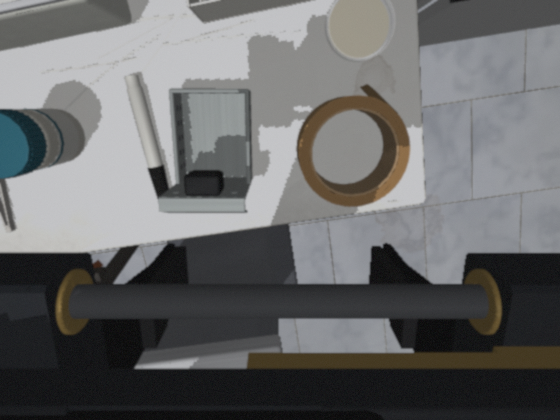

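```bash
python3 -m pendant '[{"rx":0,"ry":0,"rz":0,"tx":10.7,"ty":-18.5,"tz":0,"jaw":87},{"rx":0,"ry":0,"rz":0,"tx":10.7,"ty":-18.5,"tz":0,"jaw":87},{"rx":0,"ry":0,"rz":0,"tx":10.7,"ty":-18.5,"tz":0,"jaw":87},{"rx":0,"ry":0,"rz":0,"tx":0,"ty":0,"tz":0,"jaw":87},{"rx":0,"ry":0,"rz":0,"tx":0,"ty":0,"tz":0,"jaw":87},{"rx":0,"ry":0,"rz":0,"tx":0,"ty":0,"tz":0,"jaw":87}]'
python3 - <<'E'
from h import *
from cell import env
c=snap("wrist","wrist3"); o=env.get_obs()
for k in("time_s","tool_pos","tool_rot","force","qpos"): print(k,np.round(o[k],4))
P=cloud(c)
m=(P[...,2]>.015)&(P[...,2]<.11)&(P[...,0]>.34)&(P[...,0]<.5)&(P[...,1]>-.2)&(P[...,1]<-.085)
print("holder all",rect(P[m][:,:2]))
m2=m&(P[...,2]>.08); print("lip+grip",m2.sum(),rect(P[m2][:,:2]),np.median(P[m2][:,2]))
m3=m2&(c["img"].max(-1)<50); print("grip",m3.sum(),rect(P[m3][:,:2]),np.median(P[m3],0))
m3=m&(P[...,2]<.045)&(P[...,2]>.025); print("walls",m3.sum(),rect(P[m3][:,:2]),np.median(P[m3],0))
E
```

```text
time_s: 2.25
tool_pos: [0.3967, -0.1417, 0.2364]
tool_rot: [180.0, 0.0, -8.6]
force: [-1.2, -0.3, -0.6]
grip_width: 0.0871
time_s 2.3
tool_pos [ 0.3966 -0.142   0.2364]
tool_rot [ 1.79977e+02  3.18000e-02 -8.60990e+00]
force [-0.3173  0.2912 -0.0089]
qpos [ 49.3134  -9.8268 -29.4411 112.1826  -4.9201  76.4703 -77.2204]
holder all [ 404.4 -133.5   72.6   98.7   81.4]
lip+grip 2196 [ 370.7 -128.4   70.6   30.4   81.4] 0.09144581629625453
grip 761 [ 376.9 -129.3   30.2   18.7   84.2] [ 0.3779915  -0.12973017  0.08789492]
walls 1266 [ 410.  -134.4   72.6   87.5   81.5] [ 0.41823828 -0.14018929  0.03573803]
```

View pics/wrist3.png

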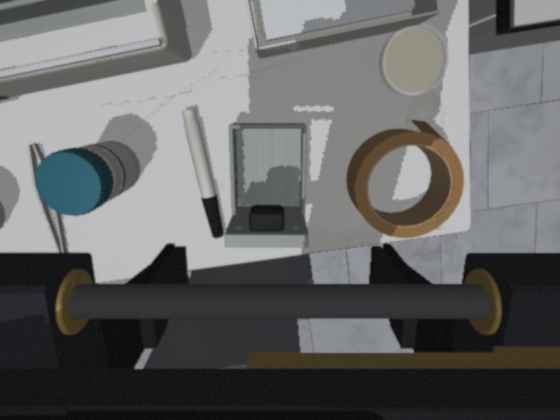

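```bash
python3 -m pendant '[{"rx":0,"ry":0,"rz":0,"tx":-8,"ty":-5.5,"tz":10,"jaw":60},{"rx":0,"ry":0,"rz":0,"tx":-8,"ty":-5.5,"tz":25,"jaw":60},{"rx":0,"ry":0,"rz":0,"tx":0,"ty":0,"tz":25,"jaw":60},{"rx":0,"ry":0,"rz":0,"tx":0,"ty":0,"tz":20,"jaw":60},{"rx":0,"ry":0,"rz":0,"tx":0,"ty":0,"tz":0,"jaw":60},{"rx":0,"ry":0,"rz":0,"tx":0,"ty":0,"tz":0,"jaw":60}]' 30
python3 - <<'E'
from cell import env
import numpy as np
print(np.round(env.get_obs()["qpos"],1))
E
```

```text
time_s: 2.8
tool_pos: [0.382, -0.1282, 0.1562]
tool_rot: [-180.0, 0.1, -8.6]
force: [0.1, -0.0, 0.7]
grip_width: 0.0614
[ 48.7  -8.5 -31.  120.6  -4.8  66.9 -78.8]
```

```bash
python3 -m pendant '[{"rx":0,"ry":0,"rz":0,"tx":0,"ty":0,"tz":22,"jaw":60},{"rx":0,"ry":0,"rz":0,"tx":0,"ty":0,"tz":22,"jaw":60},{"rx":0,"ry":0,"rz":0,"tx":0,"ty":0,"tz":22,"jaw":60},{"rx":0,"ry":0,"rz":0,"tx":0,"ty":0,"tz":18,"jaw":60},{"rx":0,"ry":0,"rz":0,"tx":0,"ty":0,"tz":0,"jaw":60},{"rx":0,"ry":0,"rz":0,"tx":0,"ty":0,"tz":0,"jaw":60}]' 30
python3 - <<'E'
from cell import env
from h import *
print(np.round(env.get_obs()["qpos"],1)); snap("side","side1"); snap("wrist","wrist4")
c=load("side1");cv2.imwrite("pics/side1c.png",cv2.resize(c["img"][180:320,160:320,::-1],None,fx=4,fy=4))
E
```

```text
time_s: 3.3
tool_pos: [0.3835, -0.1282, 0.0734]
tool_rot: [-180.0, -0.0, -8.6]
force: [-0.4, -0.5, 0.1]
grip_width: 0.0599
[ 48.2  -1.7 -32.7 125.7  -1.1  55.7 -82.4]
```

View pics/side1c.png

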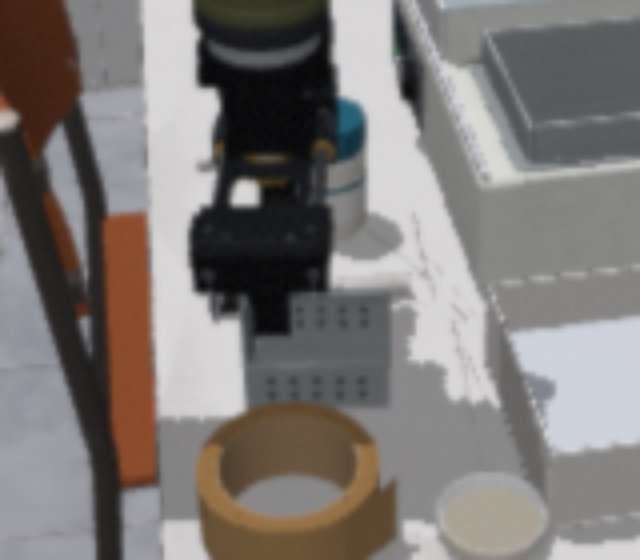

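View pics/wrist4.png

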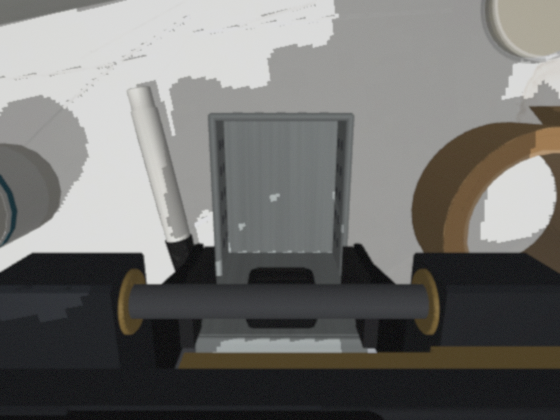

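```bash
python3 -m pendant '[{"rx":0,"ry":0,"rz":0,"tx":0,"ty":0,"tz":0,"jaw":20},{"rx":0,"ry":0,"rz":0,"tx":0,"ty":0,"tz":0,"jaw":20},{"rx":0,"ry":0,"rz":0,"tx":0,"ty":0,"tz":0,"jaw":20},{"rx":0,"ry":0,"rz":0,"tx":0,"ty":0,"tz":0,"jaw":20},{"rx":0,"ry":0,"rz":0,"tx":0,"ty":0,"tz":0,"jaw":20},{"rx":0,"ry":0,"rz":0,"tx":0,"ty":0,"tz":0,"jaw":20},{"rx":0,"ry":0,"rz":0,"tx":0,"ty":0,"tz":-10,"jaw":20},{"rx":0,"ry":0,"rz":0,"tx":0,"ty":0,"tz":-20,"jaw":20},{"rx":0,"ry":0,"rz":0,"tx":0,"ty":0,"tz":-30,"jaw":20},{"rx":0,"ry":0,"rz":0,"tx":0,"ty":0,"tz":-30,"jaw":20},{"rx":0,"ry":0,"rz":0,"tx":0,"ty":0,"tz":-30,"jaw":20},{"rx":0,"ry":0,"rz":0,"tx":0,"ty":0,"tz":0,"jaw":20},{"rx":0,"ry":0,"rz":0,"tx":0,"ty":0,"tz":0,"jaw":20}]' 45
```

```text
time_s: 4.48
tool_pos: [0.384, -0.1279, 0.1943]
tool_rot: [179.9, -0.2, -8.5]
force: [0.2, 0.4, -2.4]
grip_width: 0.0293
```

```bash
python3 -m pendant '[{"rx":0,"ry":0,"rz":-3.5,"tx":0,"ty":0,"tz":-13,"jaw":20},{"rx":0,"ry":0,"rz":-3.5,"tx":0,"ty":0,"tz":-13,"jaw":20},{"rx":0,"ry":0,"rz":-3.5,"tx":0,"ty":0,"tz":-13,"jaw":20},{"rx":0,"ry":0,"rz":0,"tx":10,"ty":-10,"tz":0,"jaw":20},{"rx":0,"ry":0,"rz":0,"tx":20,"ty":-20,"tz":0,"jaw":20},{"rx":0,"ry":0,"rz":0,"tx":21,"ty":-21,"tz":0,"jaw":20},{"rx":0,"ry":0,"rz":0,"tx":21,"ty":-21,"tz":0,"jaw":20},{"rx":0,"ry":0,"rz":0,"tx":21,"ty":-21,"tz":0,"jaw":20},{"rx":0,"ry":0,"rz":0,"tx":21,"ty":-21,"tz":0,"jaw":20},{"rx":0,"ry":0,"rz":0,"tx":10,"ty":-10,"tz":0,"jaw":20},{"rx":0,"ry":0,"rz":0,"tx":0,"ty":0,"tz":0,"jaw":20},{"rx":0,"ry":0,"rz":0,"tx":0,"ty":0,"tz":0,"jaw":20},{"rx":0,"ry":0,"rz":0,"tx":0,"ty":0,"tz":0,"jaw":20}]'
python3 - <<'E'
from cell import env
from h import *
print(np.round(env.get_obs()["qpos"],1)); 
for n in("side","wrist","top"): snap(n,n+"5")
c=load("side5");cv2.imwrite("pics/side5c.png",cv2.resize(c["img"][100:260,180:380,::-1],None,fx=4,fy=3.75))
E
```

```text
time_s: 5.57
tool_pos: [0.5014, -0.0005, 0.2302]
tool_rot: [180.0, 0.2, 1.9]
force: [-0.4, -0.7, -2.2]
grip_width: 0.0293
[ 39.1   2.7 -42.8 102.9   1.9  75.3 -92.3]
```

View pics/side5c.png

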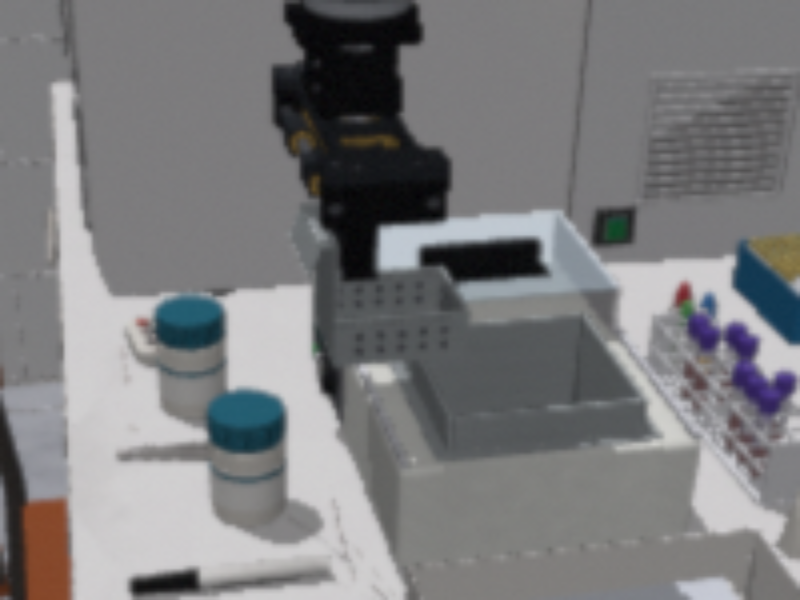

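View pics/wrist5.png

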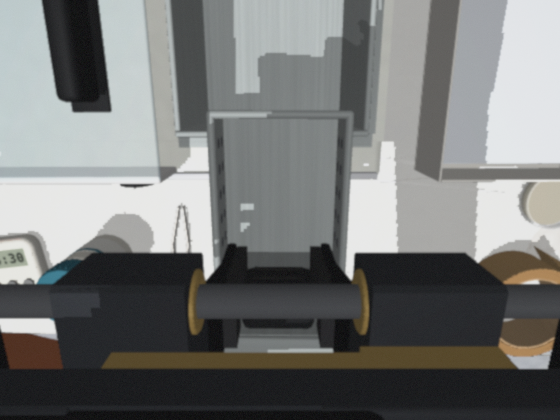

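View pics/top5.png

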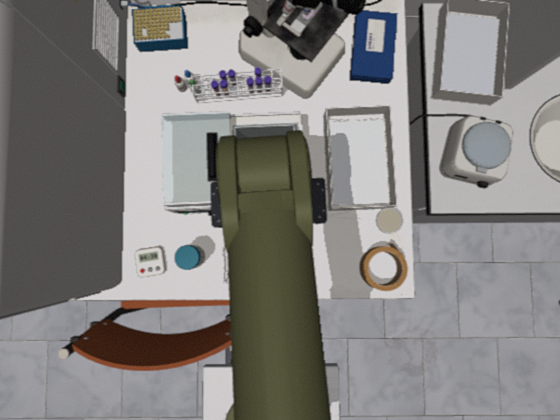

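Run:
```python
from h import *
a=np.radians(1.9); R=np.array([[np.cos(a),-np.sin(a)],[np.sin(a),np.cos(a)]])
T=np.array([.5014,-.0005])
for n in("wrist5","side5"):
    c=load(n);P=cloud(c); w=P.copy(); w[...,:2]=(P[...,:2]-T)@R; w*=1000
    def st(nm,m):
        q=w[m]
        if len(q)>5: print(n,nm,len(q),"pct5/50/95",np.percentile(q,[5,50,95],axis=0).round(1).tolist())
    # rim front wall in tool-xy frame
    z=w[...,2]
    st("rim front",(z>118)&(z<131)&(abs(w[...,0]-55)<10)&(abs(w[...,1])<60))
    st("rim right",(z>118)&(z<131)&(w[...,0]>65)&(w[...,0]<180)&(abs(w[...,1]+62)<12))
    st("rim left",(z>118)&(z<131)&(w[...,0]>65)&(w[...,0]<180)&(abs(w[...,1]-66)<9))
    st("holder far wall",(z>180)&(z<200)&(w[...,0]>60)&(w[...,0]<80)&(abs(w[...,1])<40))
    st("holder floor",(z>152)&(z<170)&(w[...,0]>0)&(w[...,0]<66)&(abs(w[...,1])<30))
    st("holder sidewalls",(z>180)&(z<200)&(w[...,0]>0)&(w[...,0]<60)&(abs(w[...,1])<40))
    st("lip",(z>235)&(z<260)&(w[...,0]>-45)&(w[...,0]<-10)&(abs(w[...,1])<40))
    m=(z>152)&(z<175)&(w[...,0]>0)&(w[...,0]<62)&(abs(w[...,1])<28)
    if m.sum()>50:
        q=w[m]; A=np.c_[q[:,:2],np.ones(len(q))]; k=np.linalg.lstsq(A,q[:,2],rcond=None)[0]; print("floor tilt deg (x,y)",np.degrees(k[:2]).round(2),k[2].round(1))
```

```text
wrist5 rim front 233 pct5/50/95 [[53.2, -59.7, 120.9], [55.3, -52.1, 123.9], [62.8, 58.8, 125.1]]
wrist5 rim right 912 pct5/50/95 [[69.1, -62.1, 119.4], [102.7, -59.7, 123.7], [133.3, -58.4, 125.0]]
wrist5 rim left 951 pct5/50/95 [[69.0, 65.3, 119.0], [103.3, 66.5, 123.5], [133.4, 68.9, 124.9]]
wrist5 holder far wall 1506 pct5/50/95 [[61.8, -36.0, 191.2], [69.0, -1.8, 193.7], [71.3, 32.7, 195.1]]
wrist5 holder floor 10834 pct5/50/95 [[3.7, -27.0, 159.6], [34.9, -0.2, 160.7], [62.7, 26.9, 161.9]]
wrist5 holder sidewalls 2344 pct5/50/95 [[3.6, -37.0, 181.7], [31.8, -33.7, 193.5], [57.4, 33.8, 195.2]]
wrist5 lip 2677 pct5/50/95 [[-21.4, -16.1, 244.8], [-15.7, -0.8, 249.8], [-10.9, 14.1, 251.6]]
floor tilt deg (x,y) [-0.29 -0.82] 160.9
side5 rim front 42 pct5/50/95 [[52.3, -56.7, 118.2], [53.5, -22.9, 124.4], [55.9, 16.3, 127.4]]
side5 rim right 128 pct5/50/95 [[70.1, -64.1, 118.4], [121.6, -61.8, 123.1], [174.2, -58.8, 126.2]]
side5 rim left 71 pct5/50/95 [[104.5, 63.5, 118.7], [138.3, 65.4, 122.5], [174.6, 69.2, 126.8]]
side5 holder far wall 76 pct5/50/95 [[61.2, -37.3, 181.2], [68.0, -3.6, 189.8], [70.6, 33.3, 196.1]]
side5 holder floor 13 pct5/50/95 [[4.3, 27.4, 160.8], [36.3, 28.8, 162.2], [54.8, 29.8, 165.1]]
side5 holder sidewalls 219 pct5/50/95 [[3.1, -38.1, 181.0], [33.4, -34.7, 187.6], [57.3, 34.1, 195.9]]
side5 lip 125 pct5/50/95 [[-32.2, -35.3, 236.4], [-26.9, -12.8, 248.2], [-16.2, 27.9, 253.3]]
```

```bash
python3 -m pendant '[{"rx":0,"ry":0,"rz":0,"tx":14,"ty":0,"tz":0,"jaw":20},{"rx":0,"ry":0,"rz":0,"tx":24,"ty":0,"tz":0,"jaw":20},{"rx":0,"ry":0,"rz":0,"tx":24,"ty":0,"tz":0,"jaw":20},{"rx":0,"ry":0,"rz":0,"tx":14,"ty":0,"tz":0,"jaw":20},{"rx":0,"ry":0,"rz":0,"tx":0,"ty":0,"tz":0,"jaw":20},{"rx":0,"ry":0,"rz":0,"tx":0,"ty":0,"tz":15,"jaw":20},{"rx":0,"ry":0,"rz":0,"tx":0,"ty":0,"tz":25,"jaw":20},{"rx":0,"ry":0,"rz":0,"tx":0,"ty":0,"tz":25,"jaw":20},{"rx":0,"ry":0,"rz":0,"tx":0,"ty":0,"tz":15,"jaw":20},{"rx":0,"ry":0,"rz":0,"tx":0,"ty":0,"tz":0,"jaw":20},{"rx":0,"ry":0,"rz":0,"tx":0,"ty":0,"tz":0,"jaw":20}]'
python3 - <<'E'
from cell import env
from h import *
for n in("side","wrist"): snap(n,n+"6")
c=load("side6");cv2.imwrite("pics/side6c.png",cv2.resize(c["img"][120:260,220:380,::-1],None,fx=4.5,fy=4.2))
P=cloud(c); o=env.get_obs(); T=o["tool_pos"][:2]; a=np.radians(1.9); R=np.array([[np.cos(a),-np.sin(a)],[np.sin(a),np.cos(a)]])
for n in("wrist6","side6"):
    P=cloud(load(n)); w=P.copy(); w[...,:2]=(P[...,:2]-T)@R; w*=1000; z=w[...,2]
    for nm,m in (("rim",(z>119)&(z<130)&(abs(w[...,0]+21)<9)&(abs(w[...,1])<60)&(abs(w[...,1])>38)),("lip",(z>150)&(z<180)&(w[...,0]>-45)&(w[...,0]<-15)&(abs(w[...,1])<40))):
        if m.sum()>5: print(n,nm,m.sum(),np.percentile(w[m],[5,50,95],axis=0).round(1).tolist())
E
```

```text
time_s: 6.63
tool_pos: [0.5775, 0.0024, 0.1515]
tool_rot: [180.0, 0.1, 1.9]
force: [-0.9, -0.0, -1.8]
grip_width: 0.0296
wrist6 lip 2112 [[-22.2, -16.4, 166.4], [-17.3, -0.7, 172.2], [-15.5, 14.7, 173.5]]
side6 rim 16 [[-24.8, -57.5, 119.5], [-23.7, -46.0, 124.1], [-19.6, 48.3, 126.9]]
side6 lip 163 [[-35.4, -36.1, 152.2], [-29.1, -7.9, 166.4], [-18.5, 30.0, 174.3]]
```

View pics/side6c.png

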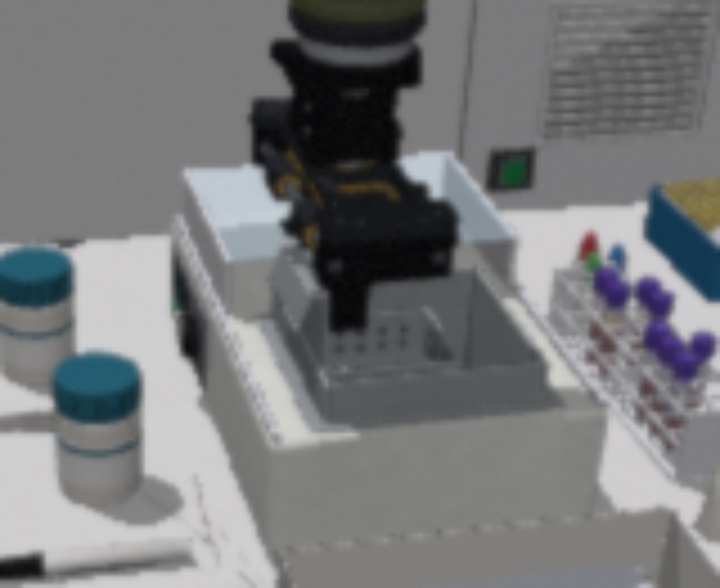

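View pics/wrist6.png

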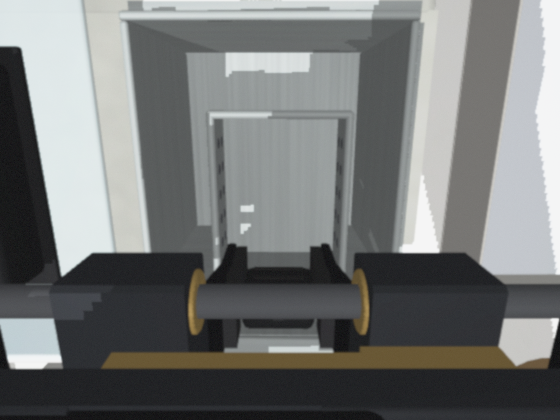

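```bash
python3 -m pendant '[{"rx":0,"ry":0,"rz":0,"tx":0,"ty":0,"tz":8,"jaw":20},{"rx":0,"ry":0,"rz":0,"tx":0,"ty":0,"tz":8,"jaw":20},{"rx":0,"ry":0,"rz":0,"tx":0,"ty":0,"tz":6,"jaw":20},{"rx":0,"ry":0,"rz":0,"tx":0,"ty":0,"tz":6,"jaw":20},{"rx":0,"ry":0,"rz":0,"tx":0,"ty":0,"tz":5,"jaw":20},{"rx":0,"ry":0,"rz":0,"tx":0,"ty":0,"tz":0,"jaw":20},{"rx":0,"ry":0,"rz":0,"tx":0,"ty":0,"tz":0,"jaw":20}]'; python3 -m pendant '[{"rx":0,"ry":0,"rz":0,"tx":0,"ty":0,"tz":4,"jaw":20},{"rx":0,"ry":0,"rz":0,"tx":0,"ty":0,"tz":4,"jaw":20},{"rx":0,"ry":0,"rz":0,"tx":0,"ty":0,"tz":0,"jaw":20},{"rx":0,"ry":0,"rz":0,"tx":0,"ty":0,"tz":0,"jaw":20}]'
```

```text
time_s: 7.32
tool_pos: [0.5784, 0.0032, 0.118]
tool_rot: [-180.0, 0.1, 2.0]
force: [0.1, 1.0, -1.6]
grip_width: 0.0292
time_s: 7.65
tool_pos: [0.5785, 0.0031, 0.1103]
tool_rot: [180.0, 0.0, 2.0]
force: [0.2, 0.3, -1.9]
grip_width: 0.0298
```

```bash
python3 -m pendant '[{"rx":0,"ry":0,"rz":0,"tx":0,"ty":0,"tz":2,"jaw":20},{"rx":0,"ry":0,"rz":0,"tx":0,"ty":0,"tz":1,"jaw":20},{"rx":0,"ry":0,"rz":0,"tx":0,"ty":0,"tz":0,"jaw":20},{"rx":0,"ry":0,"rz":0,"tx":0,"ty":0,"tz":0,"jaw":20}]';  python3 -m pendant '[{"rx":0,"ry":0,"rz":0,"tx":0,"ty":0,"tz":1,"jaw":20},{"rx":0,"ry":0,"rz":0,"tx":0,"ty":0,"tz":0,"jaw":20},{"rx":0,"ry":0,"rz":0,"tx":0,"ty":0,"tz":0,"jaw":20}]'
```

```text
time_s: 7.98
tool_pos: [0.5786, 0.0031, 0.1075]
tool_rot: [180.0, 0.0, 2.0]
force: [0.2, -0.3, -1.8]
grip_width: 0.0294
time_s: 8.23
tool_pos: [0.5788, 0.0031, 0.1067]
tool_rot: [180.0, -0.0, 2.0]
force: [0.2, 0.6, -2.2]
grip_width: 0.0299
```

```bash
python3 -m pendant '[{"rx":0,"ry":0,"rz":0,"tx":0,"ty":0,"tz":1.5,"jaw":20},{"rx":0,"ry":0,"rz":0,"tx":0,"ty":0,"tz":0,"jaw":20},{"rx":0,"ry":0,"rz":0,"tx":0,"ty":0,"tz":0,"jaw":20}]';  python3 -m pendant '[{"rx":0,"ry":0,"rz":0,"tx":0,"ty":0,"tz":1.5,"jaw":20},{"rx":0,"ry":0,"rz":0,"tx":0,"ty":0,"tz":0,"jaw":20},{"rx":0,"ry":0,"rz":0,"tx":0,"ty":0,"tz":0,"jaw":20}]'
python3 - <<'E'
from cell import env
from h import *
snap("side","side7");c=load("side7");cv2.imwrite("pics/side7c.png",cv2.resize(c["img"][140:240,250:370,::-1],None,fx=6,fy=6))
E
```

```text
time_s: 8.48
tool_pos: [0.5788, 0.0032, 0.1063]
tool_rot: [180.0, -0.0, 2.0]
force: [-2.9, -0.0, 7.4]
grip_width: 0.0296
time_s: 8.73
tool_pos: [0.5789, 0.0034, 0.1059]
tool_rot: [180.0, -0.0, 2.0]
force: [-4.9, -2.2, 13.5]
grip_width: 0.0293
```

View pics/side7c.png

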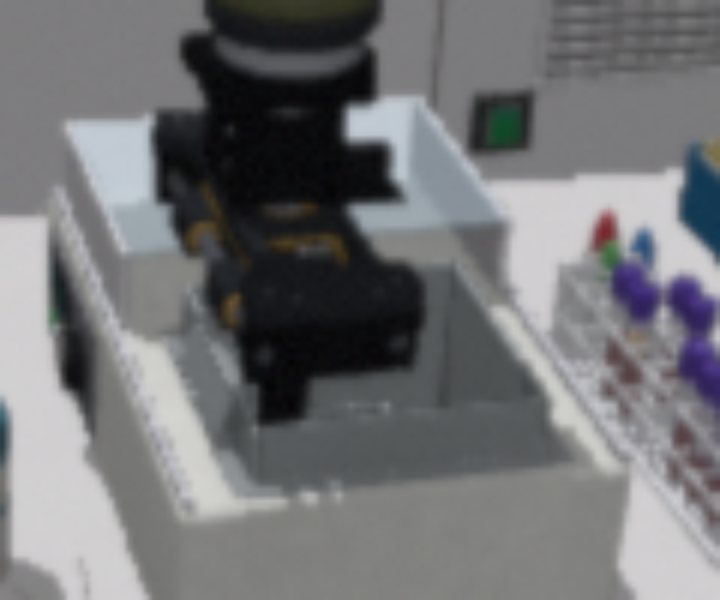

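```bash
python3 -m pendant '[{"rx":0,"ry":0,"rz":0,"tx":0,"ty":0,"tz":-2,"jaw":20},{"rx":0,"ry":0,"rz":0,"tx":0,"ty":0,"tz":0,"jaw":40},{"rx":0,"ry":0,"rz":0,"tx":0,"ty":0,"tz":0,"jaw":56},{"rx":0,"ry":0,"rz":0,"tx":0,"ty":0,"tz":0,"jaw":56},{"rx":0,"ry":0,"rz":0,"tx":0,"ty":0,"tz":0,"jaw":56},{"rx":0,"ry":0,"rz":0,"tx":0,"ty":0,"tz":-10,"jaw":56},{"rx":0,"ry":0,"rz":0,"tx":0,"ty":0,"tz":-25,"jaw":56},{"rx":0,"ry":0,"rz":0,"tx":0,"ty":0,"tz":-35,"jaw":56},{"rx":0,"ry":0,"rz":0,"tx":0,"ty":0,"tz":-35,"jaw":56},{"rx":0,"ry":0,"rz":0,"tx":0,"ty":0,"tz":-25,"jaw":56},{"rx":0,"ry":0,"rz":0,"tx":-30,"ty":0,"tz":0,"jaw":56},{"rx":0,"ry":0,"rz":0,"tx":-40,"ty":0,"tz":0,"jaw":56},{"rx":0,"ry":0,"rz":0,"tx":-30,"ty":0,"tz":0,"jaw":75},{"rx":0,"ry":0,"rz":0,"tx":0,"ty":0,"tz":0,"jaw":75},{"rx":0,"ry":0,"rz":0,"tx":0,"ty":0,"tz":0,"jaw":75}]'
python3 - <<'E'
from cell import env
from h import *
for n in("side","wrist"): snap(n,n+"8")
c=load("side8");cv2.imwrite("pics/side8c.png",cv2.resize(c["img"][140:240,240:360,::-1],None,fx=6,fy=6))
o=env.get_obs(); print(o["tool_pos"],o["tool_rot"],o["force"])
a=np.radians(2.0); R=np.array([[np.cos(a),-np.sin(a)],[np.sin(a),np.cos(a)]])
for n in("wrist8","side8"):
    P=cloud(load(n)); w=P.copy(); w[...,:2]=(P[...,:2]-[.6224,.0075])@R; w*=1000; z=w[...,2]
    def st(nm,m):
        if m.sum()>5: print(n,nm,m.sum(),np.percentile(w[m],[5,50,95],axis=0).round(1).tolist())
    st("liptop",(z>121)&(z<134)&(w[...,0]>-90)&(w[...,0]<-50)&(abs(w[...,1])<45))
    st("rimF",(z>119)&(z<130)&(abs(w[...,0]+67)<8)&(abs(w[...,1])<60)&(abs(w[...,1])>46))
    m=(z>28)&(z<45)&(w[...,0]>-30)&(w[...,0]<18)&(abs(w[...,1]+5)<26)
    if m.sum()>100:
        q=w[m]; k=np.linalg.lstsq(np.c_[q[:,:2],np.ones(len(q))],q[:,2],rcond=None)[0]; print("floor",m.sum(),np.degrees(k[:2]).round(2),np.median(q[:,2]))
    st("walltop",(z>62)&(z<74)&(w[...,0]>-40)&(w[...,0]<40)&(abs(w[...,1])<45))
E
```

```text
time_s: 10.03
tool_pos: [0.4781, -0.0007, 0.2365]
tool_rot: [179.8, -0.1, 1.9]
force: [-0.9, -0.4, 0.3]
grip_width: 0.0686
[ 4.79729766e-01 -4.05014785e-04  2.36353243e-01] [ 1.79969125e+02 -1.15488518e-01  1.97161158e+00] [ 0.62961034 -0.60376457 -0.46282622]
wrist8 liptop 2741 [[-71.4, -36.1, 121.5], [-64.8, -3.2, 126.1], [-53.1, 31.0, 127.6]]
wrist8 rimF 244 [[-68.1, -58.2, 122.9], [-66.7, -46.1, 124.0], [-64.8, 58.4, 125.0]]
floor 3521 [-2.29 -0.06] 34.33867219918793
wrist8 walltop 682 [[-37.1, -39.2, 65.9], [-14.5, -3.6, 67.7], [6.9, 32.1, 69.4]]
side8 liptop 112 [[-72.6, -38.7, 121.4], [-66.2, -8.2, 126.7], [-53.5, 29.9, 129.7]]
side8 rimF 14 [[-68.5, -58.4, 120.6], [-67.7, -49.2, 124.5], [-65.5, 57.4, 127.7]]
side8 walltop 36 [[-31.5, 27.4, 64.5], [-5.1, 29.8, 67.1], [23.8, 34.2, 70.3]]
```

View pics/side8c.png

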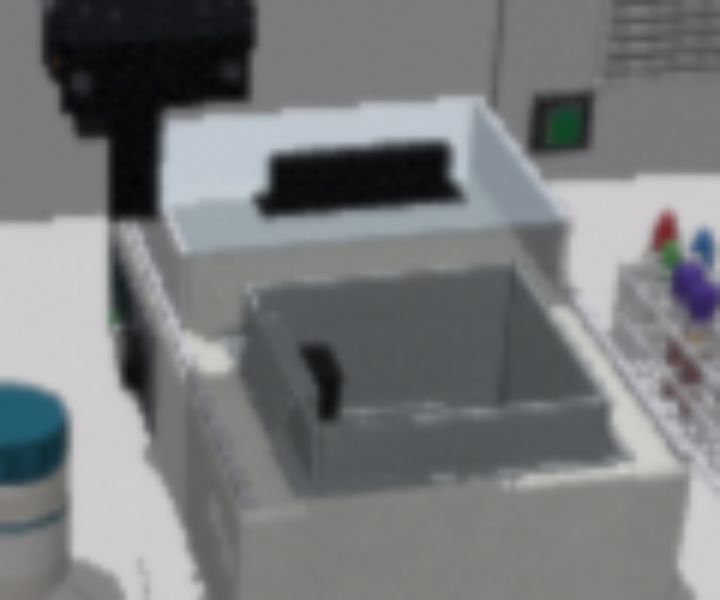

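View pics/wrist8.png

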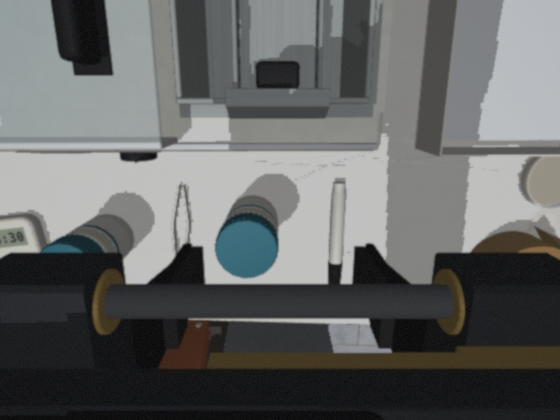

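Run:
```python
from h import *
for n in("wrist8","side8"):
    c=load(n);P=cloud(c);hsv=cv2.cvtColor(c["img"],cv2.COLOR_RGB2HSV)
    m=(hsv[...,0]>90)&(hsv[...,0]<110)&(hsv[...,1]>110)&(P[...,2]>.086)&(P[...,2]<.097)
    k,l,st,ce=cv2.connectedComponentsWithStats(m.astype(np.uint8))
    for i in range(1,k):
        if st[i,4]>50:
            q=P[l==i]; (x,y),r=cv2.minEnclosingCircle((q[:,:2]*1000).astype(np.float32)); print(n,st[i,4],round(x,1),round(y,1),round(r,1),np.median(q[:,2]).round(4))
```

```text
wrist8 2801 435.1 24.1 26.3 0.0921
wrist8 411 427.4 179.7 19.4 0.0916
side8 120 406.9 174.8 24.5 0.0932
side8 171 432.4 20.4 25.8 0.0933
```

```bash
python3 -m pendant '[{"rx":0,"ry":0,"rz":0,"tx":-22.4,"ty":-12.7,"tz":0,"jaw":78},{"rx":0,"ry":0,"rz":0,"tx":-22.4,"ty":-12.7,"tz":0,"jaw":78},{"rx":0,"ry":0,"rz":0,"tx":0,"ty":0,"tz":20,"jaw":78},{"rx":0,"ry":0,"rz":0,"tx":0,"ty":0,"tz":30,"jaw":78},{"rx":0,"ry":0,"rz":0,"tx":0,"ty":0,"tz":30,"jaw":78},{"rx":0,"ry":0,"rz":0,"tx":0,"ty":0,"tz":10,"jaw":78},{"rx":0,"ry":0,"rz":0,"tx":0,"ty":0,"tz":0,"jaw":78},{"rx":0,"ry":0,"rz":0,"tx":0,"ty":0,"tz":0,"jaw":78}]' 20
python3 - <<'E'
from h import *
from cell import env
snap("wrist","wrist9"); snap("side","side9")
E
```

```text
time_s: 10.8
tool_pos: [0.4339, 0.0241, 0.146]
tool_rot: [-179.9, 0.0, 2.0]
force: [0.9, -0.5, 0.5]
grip_width: 0.0773
```

View pics/wrist9.png

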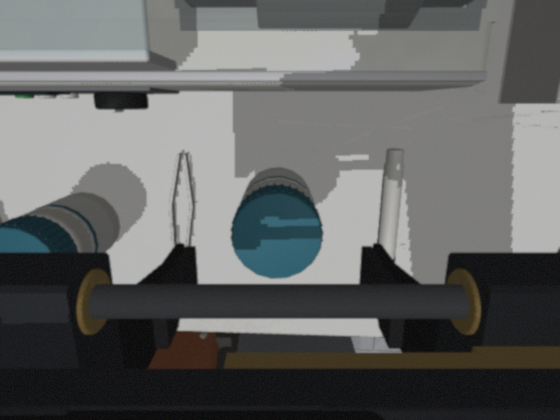

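View pics/side9.png

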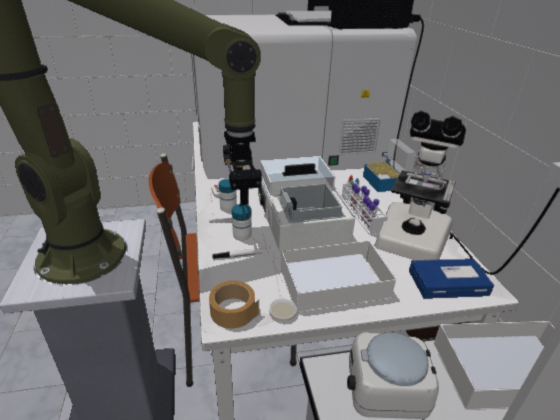

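```bash
python3 -m pendant '[{"rx":0,"ry":0,"rz":0,"tx":0,"ty":0,"tz":18,"jaw":78},{"rx":0,"ry":0,"rz":0,"tx":0,"ty":0,"tz":22,"jaw":78},{"rx":0,"ry":0,"rz":0,"tx":0,"ty":0,"tz":18,"jaw":78},{"rx":0,"ry":0,"rz":0,"tx":0,"ty":0,"tz":13,"jaw":78},{"rx":0,"ry":0,"rz":0,"tx":0,"ty":0,"tz":0,"jaw":78},{"rx":0,"ry":0,"rz":0,"tx":0,"ty":0,"tz":0,"jaw":50},{"rx":0,"ry":0,"rz":0,"tx":0,"ty":0,"tz":0,"jaw":45},{"rx":0,"ry":0,"rz":0,"tx":0,"ty":0,"tz":0,"jaw":45},{"rx":0,"ry":0,"rz":0,"tx":0,"ty":0,"tz":0,"jaw":45},{"rx":0,"ry":0,"rz":0,"tx":0,"ty":0,"tz":0,"jaw":45},{"rx":0,"ry":0,"rz":0,"tx":0,"ty":0,"tz":0,"jaw":45},{"rx":0,"ry":0,"rz":0,"tx":0,"ty":0,"tz":0,"jaw":45}]' 20; python3 -m pendant '[{"rx":0,"ry":0,"rz":0,"tx":0,"ty":0,"tz":-10,"jaw":45},{"rx":0,"ry":0,"rz":0,"tx":0,"ty":0,"tz":-15,"jaw":45},{"rx":0,"ry":0,"rz":0,"tx":0,"ty":0,"tz":-15,"jaw":45},{"rx":0,"ry":0,"rz":0,"tx":0,"ty":0,"tz":0,"jaw":45},{"rx":0,"ry":0,"rz":0,"tx":0,"ty":0,"tz":0,"jaw":45},{"rx":0,"ry":0,"rz":0,"tx":0,"ty":0,"tz":0,"jaw":45},{"rx":0,"ry":0,"rz":0,"tx":0,"ty":0,"tz":0,"jaw":45}]'; for i in 1 2; do python3 -m pendant '[{"rx":0,"ry":0,"rz":0,"tx":0,"ty":0,"tz":0,"jaw":45}]' | grep force; done
```

```text
time_s: 11.9
tool_pos: [0.4339, 0.0235, 0.0753]
tool_rot: [180.0, -0.1, 2.0]
force: [-0.8, 0.1, 4.8]
grip_width: 0.0534
time_s: 12.48
tool_pos: [0.4323, 0.0234, 0.1137]
tool_rot: [-180.0, 0.1, 2.0]
force: [-1.1, -0.5, -0.6]
grip_width: 0.0538
force: [-0.5, 0.3, -1.2]
force: [-0.0, -0.3, -0.6]
```

Run:
```python
from h import *
a=np.radians(2.0); R=np.array([[np.cos(a),-np.sin(a)],[np.sin(a),np.cos(a)]])
for n in("top0","side0"):
    P=cloud(load(n)); w=P.copy(); w[...,:2]=(P[...,:2]-[.635,-.210])@R; w*=1000
    for x0 in range(-100,101,40):
        print(n,x0,[ (np.median(w[m][:,2]).round(1) if (m:=(abs(w[...,0]-x0)<12)&(abs(w[...,1]-y0)<10)&(w[...,2]<58)).sum()>4 else None) for y0 in range(-60,61,20)])
```

```text
top0 -100 [np.float64(28.8), np.float64(28.8), np.float64(28.6), np.float64(28.5), np.float64(28.6), np.float64(28.8), np.float64(28.5)]
top0 -60 [np.float64(29.0), np.float64(29.1), np.float64(29.4), np.float64(29.5), np.float64(29.0), np.float64(29.6), np.float64(29.1)]
top0 -20 [np.float64(29.0), np.float64(29.2), np.float64(29.5), np.float64(29.3), np.float64(29.6), np.float64(29.1), np.float64(28.8)]
top0 20 [np.float64(29.3), np.float64(30.0), np.float64(29.4), np.float64(29.6), np.float64(29.3), np.float64(29.6), np.float64(29.0)]
top0 60 [np.float64(29.5), np.float64(29.0), np.float64(29.7), np.float64(29.7), np.float64(29.5), np.float64(29.3), np.float64(28.8)]
top0 100 [np.float64(23.4), np.float64(22.9), np.float64(24.4), np.float64(25.2), np.float64(23.5), np.float64(24.9), np.float64(23.6)]
side0 -100 [None, np.float64(31.2), np.float64(31.0), np.float64(31.2), np.float64(30.7), np.float64(31.1), np.float64(31.5)]
side0 -60 [None, np.float64(31.1), np.float64(31.2), np.float64(31.0), np.float64(31.3), np.float64(31.0), np.float64(31.2)]
side0 -20 [None, np.float64(31.2), np.float64(30.7), np.float64(31.2), np.float64(31.1), np.float64(30.7), np.float64(30.8)]
side0 20 [None, np.float64(30.9), np.float64(31.2), np.float64(31.0), np.float64(31.5), np.float64(31.0), np.float64(31.2)]
side0 60 [None, np.float64(31.5), np.float64(31.2), np.float64(30.9), np.float64(31.3), np.float64(30.9), np.float64(30.9)]
side0 100 [None, np.float64(30.4), np.float64(30.1), np.float64(29.6), np.float64(29.6), np.float64(29.9), np.float64(31.3)]
```

```bash
python3 -m pendant '[{"rx":0,"ry":0,"rz":0,"tx":0,"ty":0,"tz":-20,"jaw":45},{"rx":0,"ry":0,"rz":0,"tx":0,"ty":0,"tz":-30,"jaw":45},{"rx":0,"ry":0,"rz":0,"tx":0,"ty":0,"tz":-30,"jaw":45},{"rx":0,"ry":0,"rz":0,"tx":0,"ty":0,"tz":-10,"jaw":45},{"rx":0,"ry":0,"rz":0,"tx":9,"ty":13,"tz":0,"jaw":45},{"rx":0,"ry":0,"rz":0,"tx":17.7,"ty":26.7,"tz":0,"jaw":45},{"rx":0,"ry":0,"rz":0,"tx":17.7,"ty":26.7,"tz":0,"jaw":45},{"rx":0,"ry":0,"rz":0,"tx":17.7,"ty":26.7,"tz":0,"jaw":45},{"rx":0,"ry":0,"rz":0,"tx":17.7,"ty":26.7,"tz":0,"jaw":45},{"rx":0,"ry":0,"rz":0,"tx":17.7,"ty":26.7,"tz":0,"jaw":45},{"rx":0,"ry":0,"rz":0,"tx":17.7,"ty":26.7,"tz":0,"jaw":45},{"rx":0,"ry":0,"rz":0,"tx":17.7,"ty":26.7,"tz":0,"jaw":45},{"rx":0,"ry":0,"rz":0,"tx":17.7,"ty":26.7,"tz":0,"jaw":45},{"rx":0,"ry":0,"rz":0,"tx":9,"ty":13,"tz":0,"jaw":45},{"rx":0,"ry":0,"rz":0,"tx":0,"ty":0,"tz":0,"jaw":45},{"rx":0,"ry":0,"rz":0,"tx":0,"ty":0,"tz":0,"jaw":45},{"rx":0,"ry":0,"rz":0,"tx":0,"ty":0,"tz":0,"jaw":45}]'
python3 - <<'E'
from h import *
from cell import env
print(env.get_obs()["force"]); snap("side","side10"); print(env.get_obs()["force"])
E
```

```text
time_s: 14.07
tool_pos: [0.6004, -0.209, 0.2037]
tool_rot: [-179.9, 0.1, 2.0]
force: [0.3, 0.5, -0.8]
grip_width: 0.0535
[ 0.31836767  0.47049923 -0.83785031]
[ 0.41446177  0.25028643 -0.32697429]
```

View pics/side10.png

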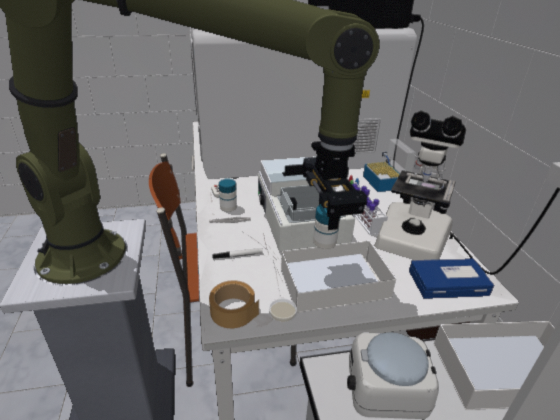

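```bash
python3 -m pendant '[{"rx":0,"ry":0,"rz":0,"tx":0,"ty":0,"tz":20,"jaw":45},{"rx":0,"ry":0,"rz":0,"tx":0,"ty":0,"tz":30,"jaw":45},{"rx":0,"ry":0,"rz":0,"tx":0,"ty":0,"tz":25,"jaw":45},{"rx":0,"ry":0,"rz":0,"tx":0,"ty":0,"tz":13,"jaw":45},{"rx":0,"ry":0,"rz":0,"tx":0,"ty":0,"tz":4,"jaw":45},{"rx":0,"ry":0,"rz":0,"tx":0,"ty":0,"tz":3,"jaw":45},{"rx":0,"ry":0,"rz":0,"tx":0,"ty":0,"tz":0,"jaw":45},{"rx":0,"ry":0,"rz":0,"tx":0,"ty":0,"tz":0,"jaw":45}]'; python3 -m pendant '[{"rx":0,"ry":0,"rz":0,"tx":0,"ty":0,"tz":2,"jaw":45},{"rx":0,"ry":0,"rz":0,"tx":0,"ty":0,"tz":0,"jaw":45},{"rx":0,"ry":0,"rz":0,"tx":0,"ty":0,"tz":0,"jaw":45}]'; python3 -m pendant '[{"rx":0,"ry":0,"rz":0,"tx":0,"ty":0,"tz":2,"jaw":45},{"rx":0,"ry":0,"rz":0,"tx":0,"ty":0,"tz":0,"jaw":45},{"rx":0,"ry":0,"rz":0,"tx":0,"ty":0,"tz":0,"jaw":45}]'
```

```text
time_s: 14.78
tool_pos: [0.6018, -0.2105, 0.1112]
tool_rot: [179.9, -0.1, 2.0]
force: [-0.3, 0.4, 0.3]
grip_width: 0.0537
time_s: 15.03
tool_pos: [0.6011, -0.2106, 0.1082]
tool_rot: [180.0, -0.0, 2.0]
force: [-0.9, -0.1, -0.3]
grip_width: 0.0536
time_s: 15.28
tool_pos: [0.6007, -0.2105, 0.1054]
tool_rot: [180.0, 0.0, 2.0]
force: [0.1, 0.3, -0.4]
grip_width: 0.0536
```

```bash
python3 -m pendant '[{"rx":0,"ry":0,"rz":0,"tx":0,"ty":0,"tz":1.5,"jaw":45},{"rx":0,"ry":0,"rz":0,"tx":0,"ty":0,"tz":0,"jaw":45},{"rx":0,"ry":0,"rz":0,"tx":0,"ty":0,"tz":0,"jaw":45}]'; python3 -m pendant '[{"rx":0,"ry":0,"rz":0,"tx":0,"ty":0,"tz":1,"jaw":45},{"rx":0,"ry":0,"rz":0,"tx":0,"ty":0,"tz":0,"jaw":45},{"rx":0,"ry":0,"rz":0,"tx":0,"ty":0,"tz":0,"jaw":45}]'
```

```text
time_s: 15.53
tool_pos: [0.6007, -0.2105, 0.1039]
tool_rot: [-180.0, 0.0, 2.0]
force: [0.0, -0.6, -0.7]
grip_width: 0.0538
time_s: 15.78
tool_pos: [0.6008, -0.2105, 0.103]
tool_rot: [180.0, 0.0, 2.0]
force: [-0.1, 0.8, -0.7]
grip_width: 0.0536
```

```bash
for i in 1 2 ; do python3 -m pendant '[{"rx":0,"ry":0,"rz":0,"tx":0,"ty":0,"tz":2,"jaw":45},{"rx":0,"ry":0,"rz":0,"tx":0,"ty":0,"tz":0,"jaw":45},{"rx":0,"ry":0,"rz":0,"tx":0,"ty":0,"tz":0,"jaw":45}]' | egrep 'pos|force'; done
python3 - <<'E'
from h import *
snap("side","side11");c=load("side11");cv2.imwrite("pics/side11c.png",cv2.resize(c["img"][180:310,260:400,::-1],None,fx=4.5,fy=4.5))
E
```

```text
tool_pos: [0.6007, -0.2104, 0.1008]
force: [-0.9, -0.0, 0.1]
tool_pos: [0.6007, -0.2105, 0.0989]
force: [0.1, -0.4, 0.3]
```

View pics/side11c.png

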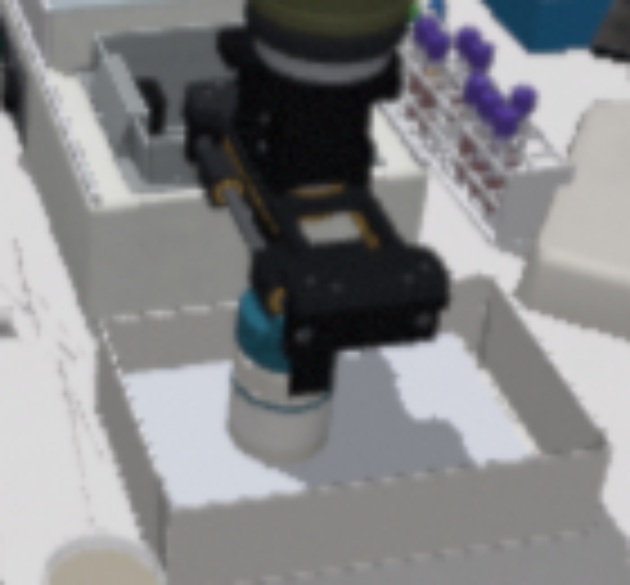

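```bash
for i in 1 2 3 ; do python3 -m pendant '[{"rx":0,"ry":0,"rz":0,"tx":0,"ty":0,"tz":1.5,"jaw":45},{"rx":0,"ry":0,"rz":0,"tx":0,"ty":0,"tz":0,"jaw":45},{"rx":0,"ry":0,"rz":0,"tx":0,"ty":0,"tz":0,"jaw":45}]' | egrep 'pos|force'; done
```

```text
tool_pos: [0.6007, -0.2105, 0.0974]
force: [0.1, 0.3, -0.7]
tool_pos: [0.6007, -0.2105, 0.0959]
force: [-0.4, -0.2, -0.9]
tool_pos: [0.6007, -0.2105, 0.0944]
force: [-1.0, 0.6, 0.2]
```

```bash
for i in 1 2 3 4 ; do python3 -m pendant '[{"rx":0,"ry":0,"rz":0,"tx":0,"ty":0,"tz":1.5,"jaw":45},{"rx":0,"ry":0,"rz":0,"tx":0,"ty":0,"tz":1.5,"jaw":45},{"rx":0,"ry":0,"rz":0,"tx":0,"ty":0,"tz":0,"jaw":45},{"rx":0,"ry":0,"rz":0,"tx":0,"ty":0,"tz":0,"jaw":45}]' | egrep 'pos|force'; done
python3 - <<'E'
from h import *
snap("side","side12");c=load("side12");cv2.imwrite("pics/side12c.png",cv2.resize(c["img"][180:310,260:400,::-1],None,fx=4.5,fy=4.5))
E
```

```text
tool_pos: [0.6007, -0.2104, 0.0914]
force: [1.0, -0.2, -0.9]
tool_pos: [0.6007, -0.2105, 0.0883]
force: [-0.5, 0.7, -1.1]
tool_pos: [0.6007, -0.2105, 0.0854]
force: [0.4, 0.1, -0.3]
tool_pos: [0.6007, -0.2104, 0.0823]
force: [-1.1, -0.6, -0.4]
```

View pics/side12c.png

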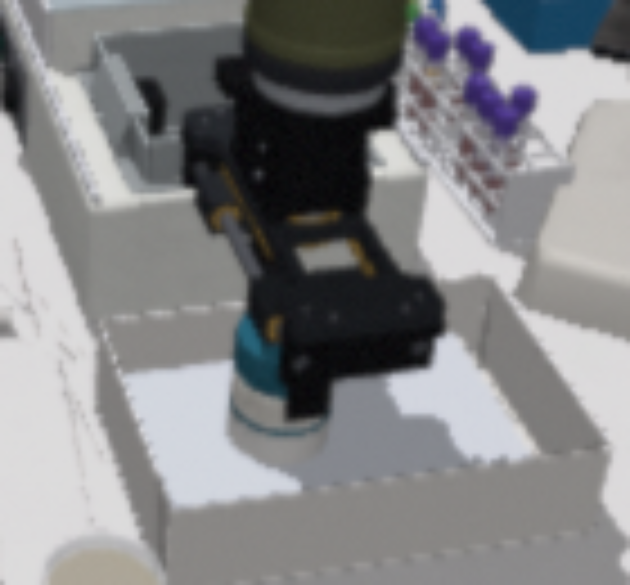

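```bash
for i in 1 2 3 ; do python3 -m pendant '[{"rx":0,"ry":0,"rz":0,"tx":0,"ty":0,"tz":2,"jaw":45},{"rx":0,"ry":0,"rz":0,"tx":0,"ty":0,"tz":0,"jaw":45},{"rx":0,"ry":0,"rz":0,"tx":0,"ty":0,"tz":0,"jaw":45}]' | egrep 'pos|force'; done
```

```text
tool_pos: [0.6007, -0.2105, 0.0804]
force: [-0.9, 0.5, -0.7]
tool_pos: [0.6007, -0.2105, 0.0784]
force: [-0.7, 0.2, -0.4]
tool_pos: [0.6014, -0.2104, 0.0774]
force: [-0.6, 0.6, 3.7]
```

```bash
python3 -m pendant '[{"rx":0,"ry":0,"rz":0,"tx":0,"ty":0,"tz":-0.5,"jaw":56},{"rx":0,"ry":0,"rz":0,"tx":0,"ty":0,"tz":0,"jaw":70},{"rx":0,"ry":0,"rz":0,"tx":0,"ty":0,"tz":0,"jaw":76},{"rx":0,"ry":0,"rz":0,"tx":0,"ty":0,"tz":0,"jaw":76},{"rx":0,"ry":0,"rz":0,"tx":0,"ty":0,"tz":0,"jaw":76},{"rx":0,"ry":0,"rz":0,"tx":0,"ty":0,"tz":-10,"jaw":76},{"rx":0,"ry":0,"rz":0,"tx":0,"ty":0,"tz":-25,"jaw":76},{"rx":0,"ry":0,"rz":0,"tx":0,"ty":0,"tz":-35,"jaw":76},{"rx":0,"ry":0,"rz":0,"tx":0,"ty":0,"tz":-35,"jaw":76},{"rx":0,"ry":0,"rz":0,"tx":0,"ty":0,"tz":-25,"jaw":76},{"rx":0,"ry":0,"rz":0,"tx":0,"ty":0,"tz":-10,"jaw":78},{"rx":0,"ry":0,"rz":0,"tx":0,"ty":0,"tz":0,"jaw":78}]'
```

```text
time_s: 20.22
tool_pos: [0.6025, -0.2107, 0.2209]
tool_rot: [179.8, -0.3, 2.0]
force: [0.1, -0.9, -0.7]
grip_width: 0.0776
```

```bash
python3 -m pendant '[{"rx":0,"ry":0,"rz":0,"tx":-8,"ty":-17,"tz":0,"jaw":78},{"rx":0,"ry":0,"rz":0,"tx":-15,"ty":-33,"tz":0,"jaw":78},{"rx":0,"ry":0,"rz":0,"tx":-15,"ty":-33,"tz":0,"jaw":78},{"rx":0,"ry":0,"rz":0,"tx":-15,"ty":-33,"tz":0,"jaw":78},{"rx":0,"ry":0,"rz":0,"tx":-15,"ty":-33,"tz":0,"jaw":78},{"rx":0,"ry":0,"rz":0,"tx":-15,"ty":-33,"tz":0,"jaw":78},{"rx":0,"ry":0,"rz":0,"tx":-15,"ty":-33,"tz":0,"jaw":78},{"rx":0,"ry":0,"rz":0,"tx":-15,"ty":-33,"tz":0,"jaw":78},{"rx":0,"ry":0,"rz":0,"tx":-15,"ty":-33,"tz":0,"jaw":78},{"rx":0,"ry":0,"rz":0,"tx":-15,"ty":-33,"tz":0,"jaw":78},{"rx":0,"ry":0,"rz":0,"tx":-15,"ty":-33,"tz":0,"jaw":78},{"rx":0,"ry":0,"rz":0,"tx":-15,"ty":-33,"tz":0,"jaw":78},{"rx":0,"ry":0,"rz":0,"tx":-7,"ty":-16,"tz":0,"jaw":78},{"rx":0,"ry":0,"rz":0,"tx":0,"ty":0,"tz":0,"jaw":78},{"rx":0,"ry":0,"rz":0,"tx":0,"ty":0,"tz":0,"jaw":78},{"rx":0,"ry":0,"rz":0,"tx":0,"ty":0,"tz":0,"jaw":78}]';python3 - <<'E'
from h import *
from cell import env
for n in ("top","side","wrist"): snap(n,n+"13")
print(np.round(env.get_obs()["qpos"],1))
for n in("wrist13",):
    c=load(n);P=cloud(c);hsv=cv2.cvtColor(c["img"],cv2.COLOR_RGB2HSV)
    m=(hsv[...,0]>90)&(hsv[...,0]<110)&(hsv[...,1]>110)&(P[...,2]>.086)&(P[...,2]<.097)
    k,l,st,ce=cv2.connectedComponentsWithStats(m.astype(np.uint8))
    for i in range(1,k):
        if st[i,4]>50:
            q=P[l==i]; (x,y),r=cv2.minEnclosingCircle((q[:,:2]*1000).astype(np.float32)); print(n,st[i,4],round(x,1),round(y,1),round(r,1),np.median(q[:,2]).round(4))
E
```

```text
time_s: 21.55
tool_pos: [0.4072, 0.1776, 0.2161]
tool_rot: [180.0, 0.1, 1.9]
force: [-0.3, -0.3, -0.4]
grip_width: 0.0782
[  32.7   -7.4  -54.7  110.6   -6.3   73.8 -108.1]
wrist13 3523 408.7 181.0 26.5 0.0922
```

View pics/side13.png

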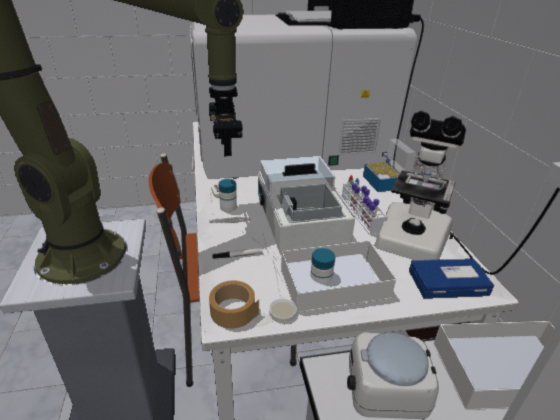

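View pics/top13.png

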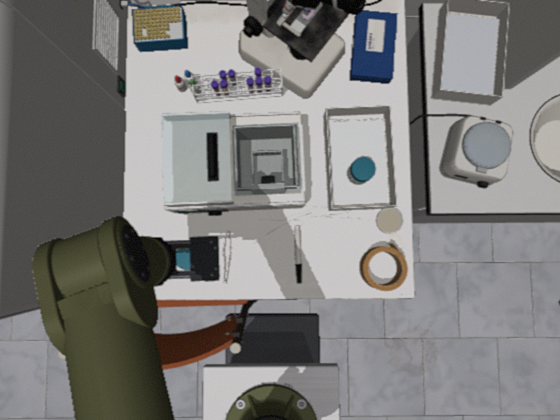

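View pics/wrist13.png

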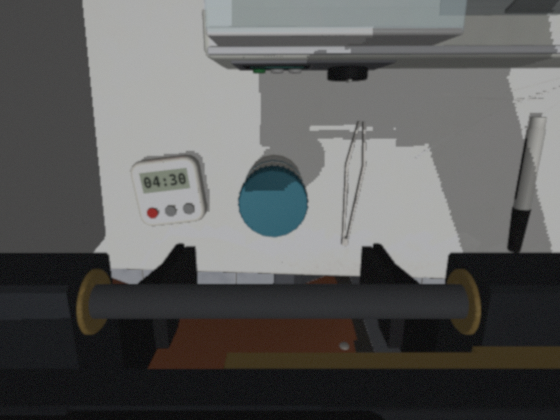

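```bash
python3 -m pendant '[{"rx":0,"ry":0,"rz":0,"tx":1.2,"ty":-2,"tz":20,"jaw":78},{"rx":0,"ry":0,"rz":0,"tx":0,"ty":0,"tz":28,"jaw":78},{"rx":0,"ry":0,"rz":0,"tx":0,"ty":0,"tz":28,"jaw":78},{"rx":0,"ry":0,"rz":0,"tx":0,"ty":0,"tz":25,"jaw":78},{"rx":0,"ry":0,"rz":0,"tx":0,"ty":0,"tz":20,"jaw":78},{"rx":0,"ry":0,"rz":0,"tx":0,"ty":0,"tz":14,"jaw":78},{"rx":0,"ry":0,"rz":0,"tx":0,"ty":0,"tz":5,"jaw":78},{"rx":0,"ry":0,"rz":0,"tx":0,"ty":0,"tz":0,"jaw":78},{"rx":0,"ry":0,"rz":0,"tx":0,"ty":0,"tz":0,"jaw":78}]';python3 -m pendant '[{"rx":0,"ry":0,"rz":0,"tx":0,"ty":0,"tz":0,"jaw":50},{"rx":0,"ry":0,"rz":0,"tx":0,"ty":0,"tz":0,"jaw":45},{"rx":0,"ry":0,"rz":0,"tx":0,"ty":0,"tz":0,"jaw":45},{"rx":0,"ry":0,"rz":0,"tx":0,"ty":0,"tz":0,"jaw":45},{"rx":0,"ry":0,"rz":0,"tx":0,"ty":0,"tz":0,"jaw":45},{"rx":0,"ry":0,"rz":0,"tx":0,"ty":0,"tz":0,"jaw":45},{"rx":0,"ry":0,"rz":0,"tx":0,"ty":0,"tz":0,"jaw":45}]' 25
```

```text
time_s: 22.45
tool_pos: [0.4089, 0.181, 0.0774]
tool_rot: [-180.0, 0.0, 1.9]
force: [0.3, -0.1, -0.3]
grip_width: 0.0778
time_s: 23.03
tool_pos: [0.4088, 0.1813, 0.0774]
tool_rot: [180.0, -0.1, 2.0]
force: [0.2, -0.2, 4.0]
grip_width: 0.0535
```

```bash
python3 -m pendant '[{"rx":0,"ry":0,"rz":0,"tx":0,"ty":0,"tz":-10,"jaw":45},{"rx":0,"ry":0,"rz":0,"tx":0,"ty":0,"tz":-25,"jaw":45},{"rx":0,"ry":0,"rz":0,"tx":0,"ty":0,"tz":-35,"jaw":45},{"rx":0,"ry":0,"rz":0,"tx":0,"ty":0,"tz":-35,"jaw":45},{"rx":0,"ry":0,"rz":0,"tx":0,"ty":0,"tz":-30,"jaw":45},{"rx":0,"ry":0,"rz":0,"tx":0,"ty":0,"tz":-20,"jaw":45},{"rx":0,"ry":0,"rz":0,"tx":0,"ty":0,"tz":-5,"jaw":45},{"rx":0,"ry":0,"rz":0,"tx":0,"ty":0,"tz":0,"jaw":45},{"rx":0,"ry":0,"rz":0,"tx":0,"ty":0,"tz":0,"jaw":45},{"rx":0,"ry":0,"rz":0,"tx":0,"ty":0,"tz":0,"jaw":45}]'; for i in 1 2; do python3 -m pendant '[{"rx":0,"ry":0,"rz":0,"tx":0,"ty":0,"tz":0,"jaw":45}]' | grep force; done
```

```text
time_s: 23.87
tool_pos: [0.4072, 0.1807, 0.2351]
tool_rot: [180.0, 0.2, 2.0]
force: [-0.9, 0.6, -2.4]
grip_width: 0.0534
force: [-0.1, 0.6, -2.8]
force: [0.5, -0.5, -2.5]
```

Run:
```python
from h import *
a=np.radians(2.0); R=np.array([[np.cos(a),-np.sin(a)],[np.sin(a),np.cos(a)]])
for n in("top13","side13"):
    P=cloud(load(n)); w=P.copy(); w[...,:2]=(P[...,:2]-[.6224,.0075])@R; w*=1000; z=w[...,2]
    def st(nm,m):
        if m.sum()>5: print(n,nm,m.sum(),np.percentile(w[m],[3,50,97],axis=0).round(1).tolist())
    st("walltop",(z>60)&(z<74)&(w[...,0]>-40)&(w[...,0]<40)&(abs(w[...,1])<45))
    st("farwall",(z>58)&(z<74)&(w[...,0]>10)&(w[...,0]<45)&(abs(w[...,1]+3)<25))
    st("lip",(z>122)&(z<132)&(w[...,0]>-90)&(w[...,0]<-50)&(abs(w[...,1])<40))
    st("rimF",(z>119)&(z<130)&(abs(w[...,0]+67)<8)&(abs(w[...,1])<60)&(abs(w[...,1])>46))
    st("rimB",(z>119)&(z<130)&(abs(w[...,0]-67)<8)&(abs(w[...,1])<50))
    st("rimL",(z>119)&(z<130)&(abs(w[...,1]-64)<8)&(abs(w[...,0])<50))
    st("rimR",(z>119)&(z<130)&(abs(w[...,1]+64)<8)&(abs(w[...,0])<50))
    m=(z>28)&(z<45)&(w[...,0]>-25)&(w[...,0]<18)&(abs(w[...,1]+5)<26)
    if m.sum()>50:
        q=w[m]; k=np.linalg.lstsq(np.c_[q[:,:2],np.ones(len(q))],q[:,2],rcond=None)[0]; print("floor",m.sum(),np.degrees(k[:2]).round(2),np.median(q[:,2]))
c=load("top13");cv2.imwrite("pics/top13c.png",cv2.resize(c["img"][110:205,225:310,::-1],None,fx=6,fy=6,interpolation=cv2.INTER_CUBIC))
```

```text
top13 walltop 158 [[-37.1, -37.0, 62.6], [13.0, -1.7, 66.6], [26.3, 34.6, 70.1]]
top13 farwall 48 [[22.7, -24.8, 58.7], [24.3, -6.2, 65.6], [26.6, 19.1, 68.4]]
top13 lip 229 [[-71.1, -34.8, 122.5], [-64.6, -2.5, 126.0], [-53.7, 33.5, 129.3]]
top13 rimF 30 [[-68.1, -58.3, 119.9], [-66.3, -0.2, 122.9], [-63.7, 58.0, 125.4]]
top13 rimB 102 [[65.6, -46.7, 119.9], [67.2, -0.2, 123.2], [70.0, 46.2, 127.3]]
top13 rimL 91 [[-46.3, 63.8, 120.2], [-0.6, 65.4, 123.6], [47.3, 67.6, 126.3]]
top13 rimR 89 [[-47.5, -64.0, 120.4], [0.0, -62.0, 123.9], [45.9, -60.2, 126.5]]
floor 394 [-2.29  0.33] 33.9443167141685
side13 walltop 36 [[-33.5, 26.2, 64.1], [-5.3, 30.0, 67.5], [23.7, 33.3, 70.8]]
side13 lip 96 [[-71.9, -37.3, 122.4], [-65.5, -6.3, 127.4], [-51.5, 29.9, 129.5]]
side13 rimF 15 [[-68.5, -57.3, 120.6], [-67.6, -47.2, 125.2], [-62.8, 59.4, 128.0]]
side13 rimB 52 [[64.6, -45.5, 119.8], [66.1, -2.6, 123.8], [69.2, 46.6, 127.7]]
side13 rimL 80 [[-46.5, 58.3, 119.2], [1.0, 62.4, 123.2], [44.7, 66.3, 126.9]]
side13 rimR 98 [[-46.5, -68.4, 119.3], [-1.7, -65.6, 123.5], [43.5, -62.4, 126.7]]
```

View pics/top13c.png

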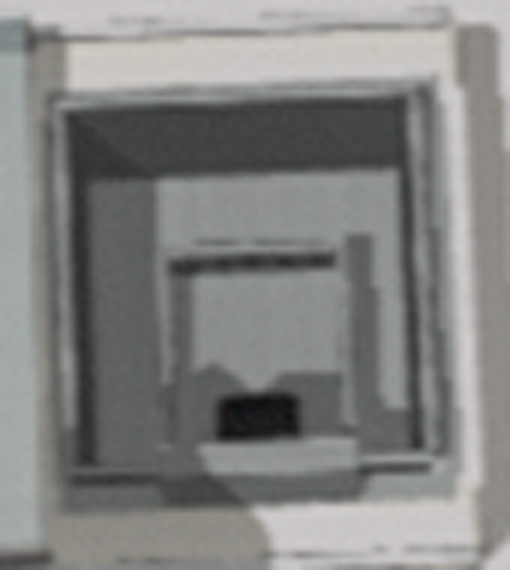

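```bash
python3 -m pendant '[{"rx":0,"ry":0,"rz":0,"tx":6,"ty":11.5,"tz":0,"jaw":45},{"rx":0,"ry":0,"rz":0,"tx":15,"ty":23,"tz":0,"jaw":45},{"rx":0,"ry":0,"rz":0,"tx":22,"ty":23,"tz":0,"jaw":45},{"rx":0,"ry":0,"rz":0,"tx":25,"ty":23,"tz":0,"jaw":45},{"rx":0,"ry":0,"rz":0,"tx":25,"ty":23,"tz":0,"jaw":45},{"rx":0,"ry":0,"rz":0,"tx":25,"ty":23,"tz":0,"jaw":45},{"rx":0,"ry":0,"rz":0,"tx":25,"ty":23,"tz":0,"jaw":45},{"rx":0,"ry":0,"rz":0,"tx":25,"ty":23,"tz":0,"jaw":45},{"rx":0,"ry":0,"rz":0,"tx":20,"ty":11.5,"tz":0,"jaw":45},{"rx":0,"ry":0,"rz":0,"tx":11.5,"ty":0,"tz":0,"jaw":45},{"rx":0,"ry":0,"rz":0,"tx":0,"ty":0,"tz":0,"jaw":45},{"rx":0,"ry":0,"rz":0,"tx":0,"ty":0,"tz":0,"jaw":45},{"rx":0,"ry":0,"rz":0,"tx":0,"ty":0,"tz":0,"jaw":45}]'
python3 - <<'E'
from h import *
for n in("side","wrist"): snap(n,n+"14")
c=load("side14");cv2.imwrite("pics/side14c.png",cv2.resize(c["img"][110:240,230:370,::-1],None,fx=4.5,fy=4.5))
E
```

```text
time_s: 25.12
tool_pos: [0.6134, 0.0043, 0.2363]
tool_rot: [-180.0, 0.1, 2.0]
force: [-0.4, 0.3, -3.2]
grip_width: 0.0534
```

View pics/side14c.png

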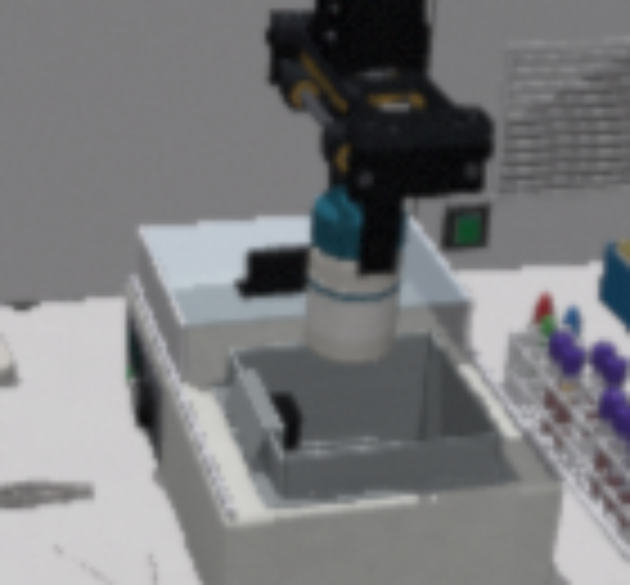

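View pics/wrist14.png

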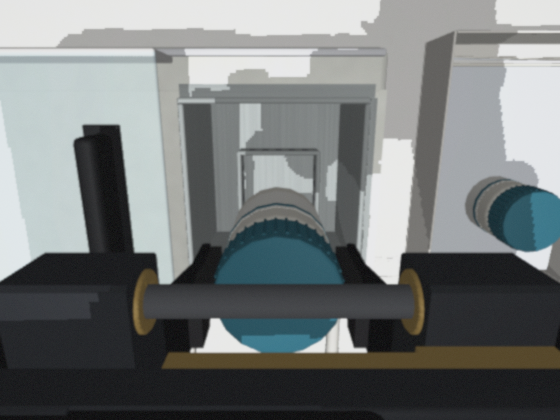

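Run:
```python
from h import *
a=np.radians(2.0); R=np.array([[np.cos(a),-np.sin(a)],[np.sin(a),np.cos(a)]])
T=[.6134,.0043]
P=cloud(load("wrist14")); w=P.copy(); w[...,:2]=(P[...,:2]-T)@R; w*=1000; z=w[...,2]
def st(nm,m):
    if m.sum()>5: print(nm,m.sum(),np.percentile(w[m],[3,50,97],axis=0).round(1).tolist())
st("walltop",(z>61)&(z<72)&(w[...,0]>0)&(w[...,0]<45)&(abs(w[...,1])<45))
st("left",(z>63)&(z<72)&(w[...,0]>5)&(w[...,0]<30)&(abs(w[...,1]-33)<8))
st("right",(z>63)&(z<72)&(w[...,0]>5)&(w[...,0]<30)&(abs(w[...,1]+33)<8))
st("far",(z>60)&(z<72)&(w[...,0]>25)&(w[...,0]<45)&(abs(w[...,1])<25))
hs=cv2.cvtColor(load("wrist14")["img"],cv2.COLOR_RGB2HSV)
m=(hs[...,0]>90)&(hs[...,0]<110)&(hs[...,1]>110)&(abs(w[...,0])<60)&(abs(w[...,1])<50)&(z>235)
st("jarlid",m)
st("ridge",(z>160)&(z<176)&(abs(w[...,1]-110)<25))
```

```text
walltop 676 [[2.1, -36.5, 65.0], [31.7, -2.9, 66.7], [35.1, 34.9, 68.5]]
left 130 [[6.2, 31.7, 65.3], [18.8, 33.4, 67.0], [29.8, 35.3, 68.5]]
right 125 [[6.2, -36.9, 65.1], [18.7, -35.0, 67.1], [29.2, -33.3, 68.7]]
far 237 [[32.3, -23.6, 65.1], [33.6, -0.4, 66.5], [35.1, 23.6, 68.0]]
jarlid 8804 [[-23.0, -21.8, 238.7], [11.1, -0.4, 251.3], [25.3, 20.7, 252.4]]
ridge 3039 [[-14.1, 106.4, 161.2], [21.8, 111.0, 167.4], [53.5, 118.9, 169.1]]
```

```bash
python3 -m pendant '[{"rx":0,"ry":0,"rz":0,"tx":-0.5,"ty":0.8,"tz":15,"jaw":45},{"rx":0,"ry":0,"rz":0,"tx":0,"ty":0,"tz":20,"jaw":45},{"rx":0,"ry":0,"rz":0,"tx":0,"ty":0,"tz":20,"jaw":45},{"rx":0,"ry":0,"rz":0,"tx":0,"ty":0,"tz":20,"jaw":45},{"rx":0,"ry":0,"rz":0,"tx":0,"ty":0,"tz":15,"jaw":45},{"rx":0,"ry":0,"rz":0,"tx":0,"ty":0,"tz":12,"jaw":45},{"rx":0,"ry":0,"rz":0,"tx":0,"ty":0,"tz":8,"jaw":45},{"rx":0,"ry":0,"rz":0,"tx":0,"ty":0,"tz":5,"jaw":45},{"rx":0,"ry":0,"rz":0,"tx":0,"ty":0,"tz":0,"jaw":45},{"rx":0,"ry":0,"rz":0,"tx":0,"ty":0,"tz":0,"jaw":45}]'; for i in 1 2 ; do python3 -m pendant '[{"rx":0,"ry":0,"rz":0,"tx":0,"ty":0,"tz":1.5,"jaw":45},{"rx":0,"ry":0,"rz":0,"tx":0,"ty":0,"tz":0,"jaw":45},{"rx":0,"ry":0,"rz":0,"tx":0,"ty":0,"tz":0,"jaw":45}]' ; done
```

```text
time_s: 26.05
tool_pos: [0.614, 0.0034, 0.1227]
tool_rot: [180.0, -0.1, 2.0]
force: [0.0, 0.8, -2.5]
grip_width: 0.0533
time_s: 26.3
tool_pos: [0.614, 0.0033, 0.1211]
tool_rot: [180.0, -0.1, 2.0]
force: [0.7, -0.2, -2.6]
grip_width: 0.0533
time_s: 26.55
tool_pos: [0.6136, 0.0033, 0.119]
tool_rot: [180.0, 0.0, 2.0]
force: [-0.9, -1.2, -2.3]
grip_width: 0.0535
```

```bash
python3 - <<'E'
from h import *
for n in("side","wrist"): snap(n,n+"15")
c=load("side15");cv2.imwrite("pics/side15c.png",cv2.resize(c["img"][110:240,230:370,::-1],None,fx=4.5,fy=4.5))
E
for i in 1 2 ; do python3 -m pendant '[{"rx":0,"ry":0,"rz":0,"tx":0,"ty":0,"tz":1.5,"jaw":45},{"rx":0,"ry":0,"rz":0,"tx":0,"ty":0,"tz":0,"jaw":45},{"rx":0,"ry":0,"rz":0,"tx":0,"ty":0,"tz":0,"jaw":45}]' |egrep 'pos|force'; done
```

```text
tool_pos: [0.6135, 0.0033, 0.1174]
force: [-0.4, 0.0, -2.9]
tool_pos: [0.6136, 0.0032, 0.1159]
force: [0.1, -0.3, -2.9]
```

View pics/side15c.png

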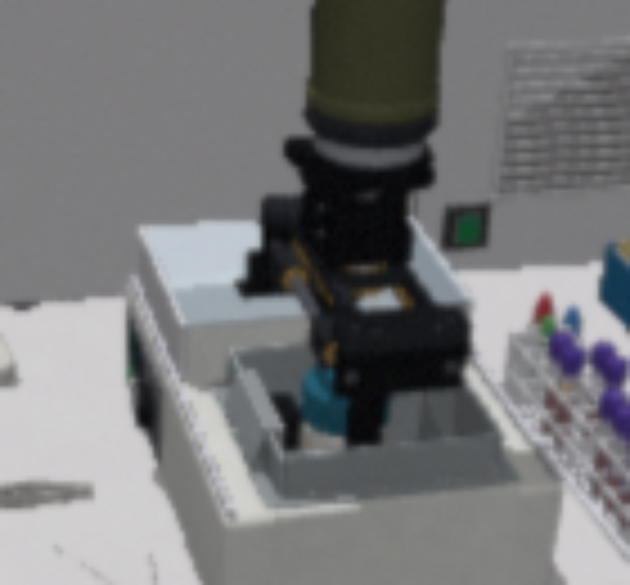

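View pics/wrist15.png

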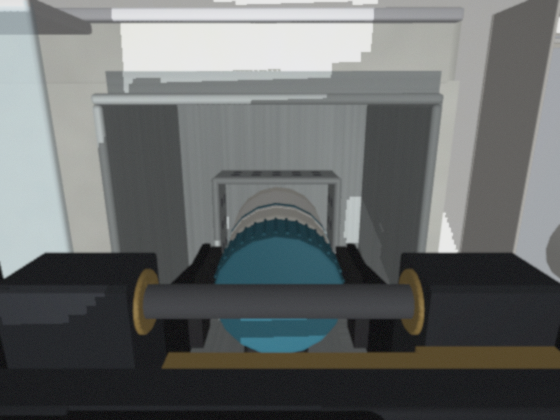

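```bash
for i in 1 2 3; do python3 -m pendant '[{"rx":0,"ry":0,"rz":0,"tx":0,"ty":0,"tz":1.5,"jaw":45},{"rx":0,"ry":0,"rz":0,"tx":0,"ty":0,"tz":0,"jaw":45},{"rx":0,"ry":0,"rz":0,"tx":0,"ty":0,"tz":0,"jaw":45}]' |egrep 'pos|force'; done
```

```text
tool_pos: [0.6136, 0.0033, 0.1144]
force: [-0.2, 0.2, -3.1]
tool_pos: [0.6136, 0.0033, 0.1129]
force: [-0.2, -0.3, -2.6]
tool_pos: [0.6143, 0.0033, 0.1124]
force: [0.3, 0.2, 2.6]
```

```bash
python3 -m pendant '[{"rx":0,"ry":0,"rz":0,"tx":0,"ty":0,"tz":-0.5,"jaw":50},{"rx":0,"ry":0,"rz":0,"tx":0,"ty":0,"tz":0,"jaw":58},{"rx":0,"ry":0,"rz":0,"tx":0,"ty":0,"tz":0,"jaw":66},{"rx":0,"ry":0,"rz":0,"tx":0,"ty":0,"tz":0,"jaw":66},{"rx":0,"ry":0,"rz":0,"tx":0,"ty":0,"tz":0,"jaw":66},{"rx":0,"ry":0,"rz":0,"tx":0,"ty":0,"tz":-8,"jaw":66},{"rx":0,"ry":0,"rz":0,"tx":0,"ty":0,"tz":-20,"jaw":66},{"rx":0,"ry":0,"rz":0,"tx":0,"ty":0,"tz":-30,"jaw":66},{"rx":0,"ry":0,"rz":0,"tx":0,"ty":0,"tz":-35,"jaw":66},{"rx":0,"ry":0,"rz":0,"tx":0,"ty":0,"tz":-35,"jaw":66},{"rx":0,"ry":0,"rz":0,"tx":0,"ty":0,"tz":-10,"jaw":66},{"rx":0,"ry":0,"rz":0,"tx":-30,"ty":0,"tz":0,"jaw":40},{"rx":0,"ry":0,"rz":0,"tx":-40,"ty":0,"tz":0,"jaw":20},{"rx":0,"ry":0,"rz":0,"tx":-30,"ty":0,"tz":0,"jaw":0},{"rx":0,"ry":0,"rz":0,"tx":0,"ty":0,"tz":0,"jaw":0},{"rx":0,"ry":0,"rz":0,"tx":0,"ty":0,"tz":0,"jaw":0}]'
python3 - <<'E'
from h import *
for n in("side","wrist","top"): snap(n,n+"16")
c=load("side16");cv2.imwrite("pics/side16c.png",cv2.resize(c["img"][130:260,230:370,::-1],None,fx=4.5,fy=4.5))
a=np.radians(2.0); R=np.array([[np.cos(a),-np.sin(a)],[np.sin(a),np.cos(a)]])
for n in("wrist16","side16"):
    c=load(n);P=cloud(c); w=P.copy(); w[...,:2]=(P[...,:2]-[.6224,.0075])@R; w*=1000; z=w[...,2]
    hs=cv2.cvtColor(c["img"],cv2.COLOR_RGB2HSV)
    m=(hs[...,0]>90)&(hs[...,0]<110)&(hs[...,1]>110)&(abs(w[...,0])<60)&(abs(w[...,1])<50)&(z>124)
    q=w[m]; k=np.linalg.lstsq(np.c_[q[:,:2],np.ones(len(q))],q[:,2],rcond=None)[0]
    print(n,"lid",len(q),q.min(0).round(1),q.max(0).round(1),"tilt",np.degrees(k[:2]).round(2),np.median(q[:,2]))
    def st(nm,m):
        if m.sum()>5: print(n,nm,m.sum(),np.percentile(w[m],[3,50,97],axis=0).round(1).tolist())
    st("lip",(z>122)&(z<132)&(w[...,0]>-90)&(w[...,0]<-56)&(abs(w[...,1])<40)&(c["img"].max(-1)>60))
    st("far",(z>55)&(z<74)&(w[...,0]>20)&(w[...,0]<40)&(abs(w[...,1])<25))
    st("ridge",(z>160)&(z<176)&(abs(w[...,1]-107)<25)&(abs(w[...,0])<60))
E
```

```text
time_s: 29.23
tool_pos: [0.513, -0.0006, 0.2508]
tool_rot: [179.8, -0.1, 1.9]
force: [1.4, -0.0, -0.4]
grip_width: 0.0406
wrist16 lid 4770 [-33.8 -30.  124. ] [ 18.8  22.1 399.2] tilt [-18.87  -0.42] 126.34463379276218
wrist16 lip 1800 [[-71.3, -37.2, 123.3], [-65.0, -2.2, 126.4], [-58.6, 33.5, 127.8]]
wrist16 far 71 [[22.7, -23.3, 55.5], [24.0, 20.8, 65.9], [25.7, 24.6, 68.0]]
wrist16 ridge 3340 [[-42.6, 103.5, 161.1], [-8.6, 108.1, 167.4], [21.1, 116.1, 169.1]]
side16 lid 157 [-32.5 -32.1 124. ] [ 16.5  20.7 131.2] tilt [-1.49  0.99] 127.86951901224647
side16 lip 85 [[-72.0, -37.9, 122.8], [-66.6, -4.4, 127.8], [-59.7, 30.3, 129.9]]
side16 ridge 136 [[-42.7, 100.4, 160.4], [-0.2, 105.9, 167.4], [42.5, 115.5, 171.2]]
```

View pics/side16c.png

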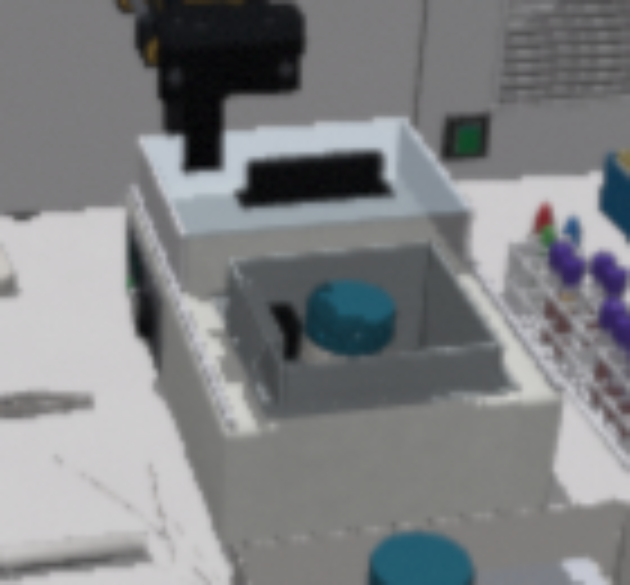

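View pics/wrist16.png

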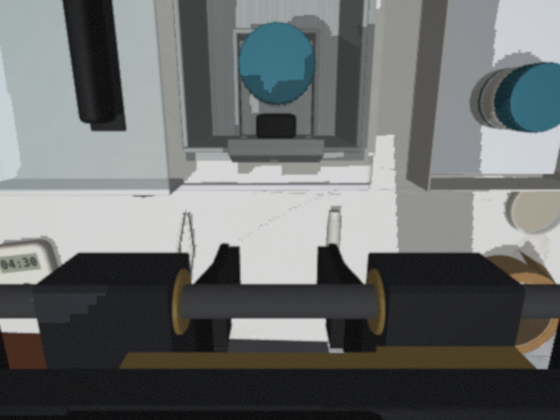

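```bash
python3 -m pendant '[{"rx":0,"ry":0,"rz":0,"tx":9.6,"ty":-12.3,"tz":0,"jaw":0},{"rx":0,"ry":0,"rz":0,"tx":20,"ty":-26.6,"tz":0,"jaw":0},{"rx":0,"ry":0,"rz":0,"tx":20,"ty":-26.6,"tz":0,"jaw":0},{"rx":0,"ry":0,"rz":0,"tx":20,"ty":-26.6,"tz":0,"jaw":0},{"rx":0,"ry":0,"rz":0,"tx":20,"ty":-26.6,"tz":0,"jaw":0},{"rx":0,"ry":0,"rz":0,"tx":20,"ty":-26.6,"tz":0,"jaw":0},{"rx":0,"ry":0,"rz":0,"tx":0,"ty":0,"tz":20,"jaw":0},{"rx":0,"ry":0,"rz":0,"tx":0,"ty":0,"tz":20,"jaw":0},{"rx":0,"ry":0,"rz":0,"tx":0,"ty":0,"tz":0,"jaw":0},{"rx":0,"ry":0,"rz":0,"tx":0,"ty":0,"tz":0,"jaw":0},{"rx":0,"ry":0,"rz":0,"tx":0,"ty":0,"tz":0,"jaw":0}]'
python3 - <<'E'
from h import *
for n in("side","wrist"): snap(n,n+"17")
c=load("side17");cv2.imwrite("pics/side17c.png",cv2.resize(c["img"][110:240,220:360,::-1],None,fx=4.5,fy=4.5))
E
```

```text
time_s: 30.3
tool_pos: [0.6191, 0.1488, 0.2105]
tool_rot: [-179.9, -0.0, 1.9]
force: [0.6, -0.2, 0.2]
grip_width: 0.0007
```

View pics/side17c.png

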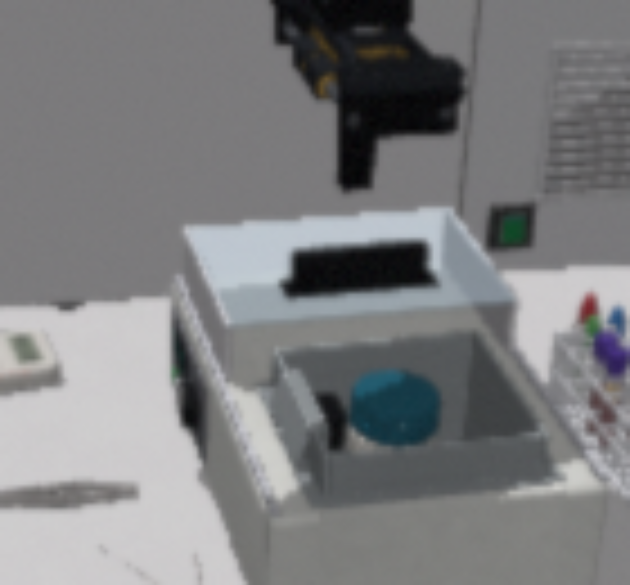

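View pics/wrist17.png

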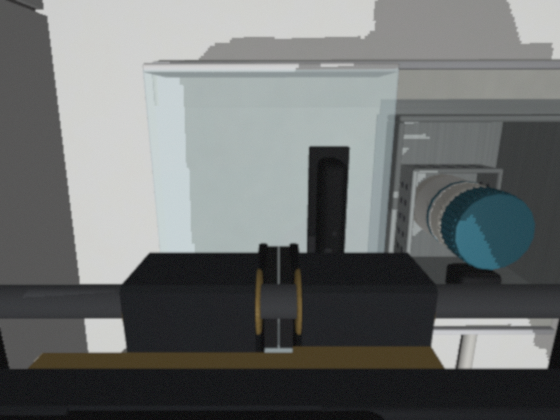

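```bash
python3 -m pendant '[{"rx":0,"ry":0,"rz":0,"tx":0,"ty":-6,"tz":8,"jaw":0},{"rx":0,"ry":0,"rz":0,"tx":0,"ty":0,"tz":15,"jaw":0},{"rx":0,"ry":0,"rz":0,"tx":0,"ty":0,"tz":15,"jaw":0},{"rx":0,"ry":0,"rz":0,"tx":0,"ty":0,"tz":10,"jaw":0},{"rx":0,"ry":0,"rz":0,"tx":0,"ty":0,"tz":0,"jaw":0},{"rx":0,"ry":0,"rz":0,"tx":0,"ty":0,"tz":0,"jaw":0}]'; python3 -m pendant '[{"rx":0,"ry":0,"rz":0,"tx":0,"ty":5,"tz":0,"jaw":0},{"rx":0,"ry":0,"rz":0,"tx":0,"ty":8,"tz":0,"jaw":0},{"rx":0,"ry":0,"rz":0,"tx":0,"ty":8,"tz":0,"jaw":0},{"rx":0,"ry":0,"rz":0,"tx":0,"ty":8,"tz":0,"jaw":0},{"rx":0,"ry":0,"rz":0,"tx":0,"ty":8,"tz":0,"jaw":0},{"rx":0,"ry":0,"rz":0,"tx":0,"ty":0,"tz":0,"jaw":0},{"rx":0,"ry":0,"rz":0,"tx":0,"ty":0,"tz":0,"jaw":0}]'
python3 - <<'E'
from h import *
for n in("side","wrist"): snap(n,n+"18")
c=load("side18");cv2.imwrite("pics/side18c.png",cv2.resize(c["img"][110:240,220:360,::-1],None,fx=4.5,fy=4.5))
E
```

```text
time_s: 30.9
tool_pos: [0.6179, 0.1547, 0.1619]
tool_rot: [180.0, 0.0, 2.0]
force: [0.5, -0.3, 0.2]
grip_width: 0.0004
time_s: 31.48
tool_pos: [0.6195, 0.1161, 0.162]
tool_rot: [179.9, 0.0, 1.9]
force: [0.2, 0.1, -0.2]
grip_width: 0.0003
```

View pics/side18c.png

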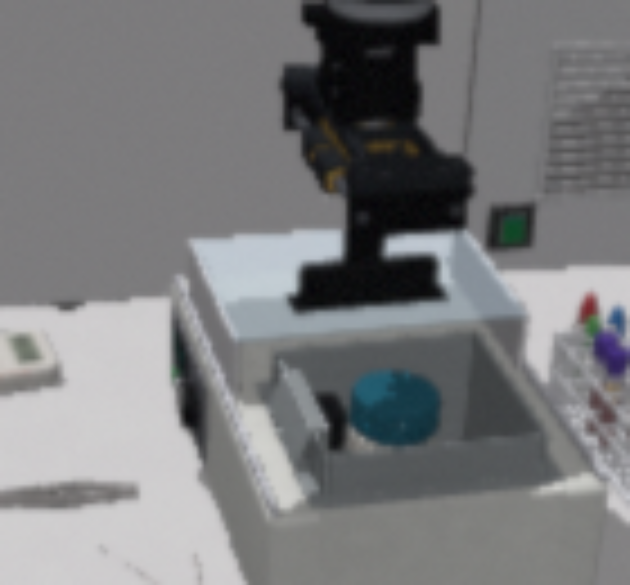

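```bash
python3 -m pendant '[{"rx":0,"ry":0,"rz":0,"tx":0,"ty":6,"tz":0,"jaw":0},{"rx":0,"ry":0,"rz":0,"tx":0,"ty":10,"tz":0,"jaw":0},{"rx":0,"ry":0,"rz":0,"tx":0,"ty":12,"tz":0,"jaw":0},{"rx":0,"ry":0,"rz":0,"tx":0,"ty":12,"tz":0,"jaw":0},{"rx":0,"ry":0,"rz":0,"tx":0,"ty":12,"tz":0,"jaw":0},{"rx":0,"ry":0,"rz":0,"tx":0,"ty":12,"tz":0,"jaw":0},{"rx":0,"ry":0,"rz":0,"tx":0,"ty":12,"tz":0,"jaw":0},{"rx":0,"ry":0,"rz":0,"tx":0,"ty":10,"tz":0,"jaw":0},{"rx":0,"ry":0,"rz":0,"tx":0,"ty":8,"tz":0,"jaw":0},{"rx":0,"ry":0,"rz":0,"tx":0,"ty":6,"tz":0,"jaw":0},{"rx":0,"ry":0,"rz":0,"tx":0,"ty":5,"tz":0,"jaw":0},{"rx":0,"ry":0,"rz":0,"tx":0,"ty":5,"tz":0,"jaw":0},{"rx":0,"ry":0,"rz":0,"tx":0,"ty":0,"tz":0,"jaw":0},{"rx":0,"ry":0,"rz":0,"tx":0,"ty":0,"tz":0,"jaw":0}]'; for i in 1 2 3; do python3 -m pendant '[{"rx":0,"ry":0,"rz":0,"tx":0,"ty":3,"tz":0,"jaw":0},{"rx":0,"ry":0,"rz":0,"tx":0,"ty":3,"tz":0,"jaw":0},{"rx":0,"ry":0,"rz":0,"tx":0,"ty":0,"tz":0,"jaw":0},{"rx":0,"ry":0,"rz":0,"tx":0,"ty":0,"tz":0,"jaw":0}]' | egrep 'pos|force'; done
```

```text
time_s: 32.75
tool_pos: [0.6237, 0.0069, 0.1622]
tool_rot: [179.9, -0.1, 1.9]
force: [-0.6, 0.3, 0.2]
grip_width: 0.0003
tool_pos: [0.6238, 0.0017, 0.1623]
force: [0.4, 1.1, 1.0]
tool_pos: [0.6236, -0.0048, 0.1621]
force: [0.0, -0.0, 0.3]
tool_pos: [0.6237, -0.01, 0.162]
force: [0.2, 2.3, 1.4]
```

```bash
for i in 1 2 3; do python3 -m pendant '[{"rx":0,"ry":0,"rz":0,"tx":0,"ty":2,"tz":0,"jaw":0},{"rx":0,"ry":0,"rz":0,"tx":0,"ty":0,"tz":0,"jaw":0},{"rx":0,"ry":0,"rz":0,"tx":0,"ty":0,"tz":0,"jaw":0}]' | egrep 'pos|force'; done
```

```text
tool_pos: [0.6237, -0.0101, 0.162]
force: [1.1, 5.6, 0.7]
tool_pos: [0.6237, -0.0101, 0.1621]
force: [0.9, 9.0, 0.5]
tool_pos: [0.6237, -0.0101, 0.1621]
force: [0.4, 11.1, 0.4]
```

```bash
python3 -m pendant '[{"rx":0,"ry":0,"rz":0,"tx":0,"ty":-10,"tz":0,"jaw":0},{"rx":0,"ry":0,"rz":0,"tx":0,"ty":-10,"tz":0,"jaw":0},{"rx":0,"ry":0,"rz":0,"tx":0,"ty":0,"tz":-20,"jaw":0},{"rx":0,"ry":0,"rz":0,"tx":0,"ty":0,"tz":-30,"jaw":0},{"rx":0,"ry":0,"rz":0,"tx":0,"ty":0,"tz":-30,"jaw":0},{"rx":0,"ry":0,"rz":0,"tx":-20,"ty":-20,"tz":-10,"jaw":0},{"rx":0,"ry":0,"rz":0,"tx":-30,"ty":-30,"tz":0,"jaw":0},{"rx":0,"ry":0,"rz":0,"tx":-30,"ty":-30,"tz":0,"jaw":0},{"rx":0,"ry":0,"rz":0,"tx":-30,"ty":-30,"tz":0,"jaw":0},{"rx":0,"ry":0,"rz":0,"tx":-30,"ty":-30,"tz":0,"jaw":0},{"rx":0,"ry":0,"rz":0,"tx":-20,"ty":-20,"tz":0,"jaw":0},{"rx":0,"ry":0,"rz":0,"tx":0,"ty":0,"tz":0,"jaw":0},{"rx":0,"ry":0,"rz":0,"tx":0,"ty":0,"tz":0,"jaw":0}]'
python3 - <<'E'
from h import *
for n in("side","top"): snap(n,n+"19")
c=load("side19");cv2.imwrite("pics/side19c.png",cv2.resize(c["img"][140:310,200:400,::-1],None,fx=4,fy=3.5))
a=np.radians(2.0); R=np.array([[np.cos(a),-np.sin(a)],[np.sin(a),np.cos(a)]])
for n in("top0","top19","side0","side19"):
    c=load(n);P=cloud(c); w=P.copy(); w[...,:2]=(P[...,:2]-[.6224,.0075])@R; w*=1000; z=w[...,2]
    m=(z>160)&(z<176)&(abs(w[...,0])<70)&(abs(w[...,1]-40)<110)&(c["img"].max(-1)<60)
    print(n,m.sum(),np.percentile(w[m],[3,50,97],axis=0).round(1).tolist())
    m=(abs(w[...,0]+0)<110)&(w[...,1]>-110)&(w[...,1]<240)&(z>133)&(z<147); print(" cover",m.sum(),np.percentile(w[m],[2,50,98],axis=0).round(1).tolist())
E
```

```text
time_s: 35.58
tool_pos: [0.4592, 0.1567, 0.2524]
tool_rot: [179.8, -0.1, 2.1]
force: [0.1, -0.7, -0.4]
grip_width: 0.0004
top0 295 [[-43.0, 106.1, 162.8], [-0.3, 112.0, 167.5], [42.0, 118.5, 170.4]]
 cover 5879 [[-93.9, 77.7, 136.7], [-1.6, 150.9, 140.0], [94.8, 215.8, 143.6]]
top19 296 [[-42.6, -38.7, 163.4], [-0.6, -32.0, 167.1], [42.1, -25.6, 170.4]]
 cover 5908 [[-94.0, -67.3, 136.7], [-1.6, 5.3, 140.1], [94.5, 70.8, 143.6]]
side0 106 [[-43.1, 101.5, 160.4], [-2.1, 105.2, 164.8], [39.2, 109.8, 169.8]]
 cover 1197 [[-96.8, 72.5, 137.9], [-11.3, 130.2, 141.9], [95.0, 213.5, 145.2]]
side19 140 [[-44.2, -44.2, 160.5], [-3.2, -39.8, 166.0], [37.6, -34.9, 170.2]]
 cover 1646 [[-96.8, -72.2, 138.3], [-11.1, -11.0, 141.7], [94.5, 67.9, 145.2]]
```

View pics/side19c.png

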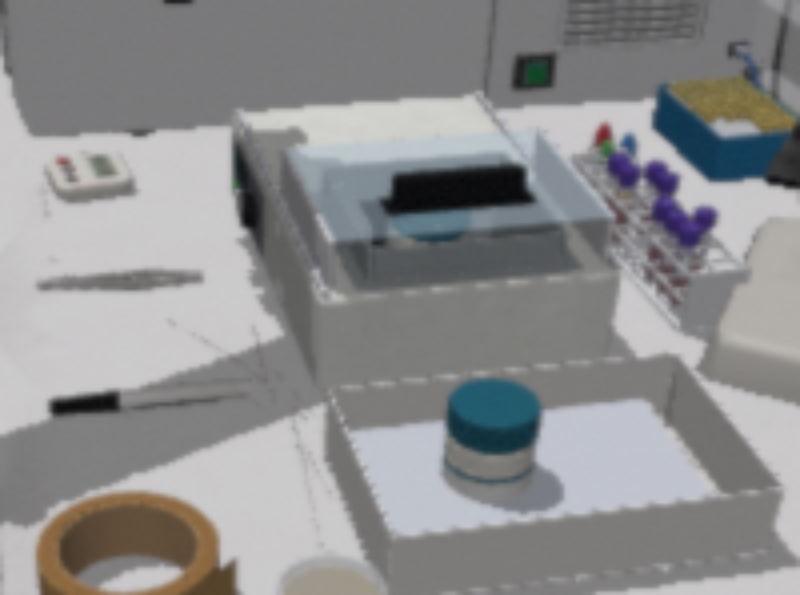

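View pics/top19.png

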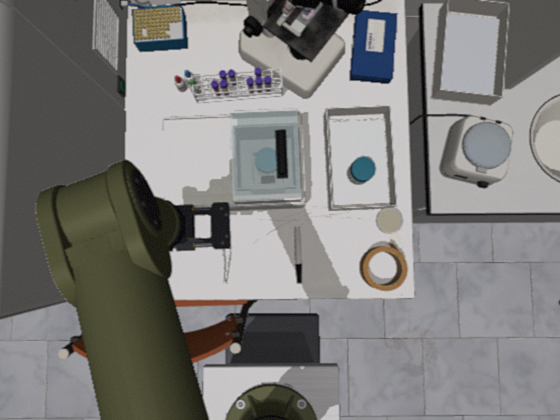

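```bash
python3 -m pendant '[{"rx":0,"ry":0,"rz":0,"tx":20,"ty":20,"tz":0,"jaw":0},{"rx":0,"ry":0,"rz":0,"tx":30,"ty":30,"tz":0,"jaw":0},{"rx":0,"ry":0,"rz":0,"tx":30,"ty":30,"tz":0,"jaw":0},{"rx":0,"ry":0,"rz":0,"tx":30,"ty":30,"tz":0,"jaw":0},{"rx":0,"ry":0,"rz":0,"tx":30,"ty":30,"tz":0,"jaw":0},{"rx":0,"ry":0,"rz":0,"tx":20,"ty":10,"tz":10,"jaw":0},{"rx":0,"ry":0,"rz":0,"tx":0,"ty":0,"tz":30,"jaw":0},{"rx":0,"ry":0,"rz":0,"tx":0,"ty":0,"tz":30,"jaw":0},{"rx":0,"ry":0,"rz":0,"tx":0,"ty":0,"tz":18,"jaw":0},{"rx":0,"ry":0,"rz":0,"tx":0,"ty":0,"tz":0,"jaw":0},{"rx":0,"ry":0,"rz":0,"tx":0,"ty":0,"tz":0,"jaw":0}]'; python3 -m pendant '[{"rx":0,"ry":0,"rz":0,"tx":0,"ty":6,"tz":0,"jaw":0},{"rx":0,"ry":0,"rz":0,"tx":0,"ty":6,"tz":0,"jaw":0},{"rx":0,"ry":0,"rz":0,"tx":0,"ty":4,"tz":0,"jaw":0},{"rx":0,"ry":0,"rz":0,"tx":0,"ty":4,"tz":0,"jaw":0},{"rx":0,"ry":0,"rz":0,"tx":0,"ty":0,"tz":0,"jaw":0},{"rx":0,"ry":0,"rz":0,"tx":0,"ty":0,"tz":0,"jaw":0}]'
```

```text
time_s: 36.6
tool_pos: [0.6226, 0.0123, 0.1623]
tool_rot: [-180.0, 0.2, 1.9]
force: [0.3, 1.1, 0.1]
grip_width: 0.0005
time_s: 37.1
tool_pos: [0.6238, -0.0067, 0.1645]
tool_rot: [180.0, -0.0, 1.9]
force: [-0.8, -0.0, -0.1]
grip_width: 0.0003
```

```bash
for i in 1 2 3; do python3 -m pendant '[{"rx":0,"ry":0,"rz":0,"tx":0,"ty":3,"tz":0,"jaw":0},{"rx":0,"ry":0,"rz":0,"tx":0,"ty":2,"tz":0,"jaw":0},{"rx":0,"ry":0,"rz":0,"tx":0,"ty":0,"tz":0,"jaw":0},{"rx":0,"ry":0,"rz":0,"tx":0,"ty":0,"tz":0,"jaw":0}]' | egrep 'pos|force'; done
```

```text
tool_pos: [0.6237, -0.0101, 0.1643]
force: [0.1, 2.3, 1.4]
tool_pos: [0.6237, -0.0101, 0.1643]
force: [0.2, 9.7, -0.1]
tool_pos: [0.6237, -0.0103, 0.1644]
force: [-1.4, 17.0, 0.1]
```

```bash
python3 -m pendant '[{"rx":0,"ry":0,"rz":0,"tx":0,"ty":-12,"tz":0,"jaw":0},{"rx":0,"ry":0,"rz":0,"tx":0,"ty":-14,"tz":0,"jaw":0},{"rx":0,"ry":0,"rz":0,"tx":0,"ty":0,"tz":-20,"jaw":0},{"rx":0,"ry":0,"rz":0,"tx":0,"ty":0,"tz":-30,"jaw":0},{"rx":0,"ry":0,"rz":0,"tx":0,"ty":0,"tz":-30,"jaw":0},{"rx":0,"ry":0,"rz":0,"tx":-20,"ty":-20,"tz":-10,"jaw":0},{"rx":0,"ry":0,"rz":0,"tx":-30,"ty":-30,"tz":0,"jaw":0},{"rx":0,"ry":0,"rz":0,"tx":-30,"ty":-30,"tz":0,"jaw":0},{"rx":0,"ry":0,"rz":0,"tx":-30,"ty":-30,"tz":0,"jaw":0},{"rx":0,"ry":0,"rz":0,"tx":-20,"ty":-20,"tz":0,"jaw":0},{"rx":0,"ry":0,"rz":0,"tx":0,"ty":0,"tz":0,"jaw":0},{"rx":0,"ry":0,"rz":0,"tx":0,"ty":0,"tz":0,"jaw":0},{"rx":0,"ry":0,"rz":0,"tx":0,"ty":0,"tz":0,"jaw":0}]'
python3 - <<'E'
from h import *
for n in("side","top"): snap(n,n+"20")
a=np.radians(2.0); R=np.array([[np.cos(a),-np.sin(a)],[np.sin(a),np.cos(a)]])
for n in("top20","side20"):
    c=load(n);P=cloud(c); w=P.copy(); w[...,:2]=(P[...,:2]-[.6224,.0075])@R; w*=1000; z=w[...,2]
    m=(z>160)&(z<176)&(abs(w[...,0])<70)&(abs(w[...,1]-40)<110)&(c["img"].max(-1)<60)
    print(n,m.sum(),np.percentile(w[m],[3,50,97],axis=0).round(1).tolist())
# change of bystanders, top view
A=load("top0")["img"].astype(int);B=load("top20")["img"].astype(int)
for nm,(u0,u1,v0,v1) in dict(timer=(130,170,245,280),pen=(290,305,222,288),tape=(358,410,240,295),dish=(373,405,205,235),forceps=(219,233,230,285)).items(): print(nm,np.abs(A-B)[v0:v1,u0:u1].mean().round(1))
c=load("side20");cv2.imwrite("pics/side20c.png",cv2.resize(c["img"][140:310,200:400,::-1],None,fx=4,fy=3.5))
E
```

```text
time_s: 39.18
tool_pos: [0.4911, 0.1275, 0.2542]
tool_rot: [179.9, -0.1, 1.9]
force: [0.7, -0.5, -0.1]
grip_width: 0.0002
top20 299 [[-42.8, -38.7, 162.5], [-1.1, -32.0, 167.2], [42.2, -25.5, 170.4]]
side20 143 [[-43.3, -43.5, 160.2], [-3.6, -40.3, 166.1], [38.5, -34.4, 170.1]]
timer 88.9
pen 23.6
tape 21.8
dish 23.2
forceps 25.9
```

View pics/side20c.png

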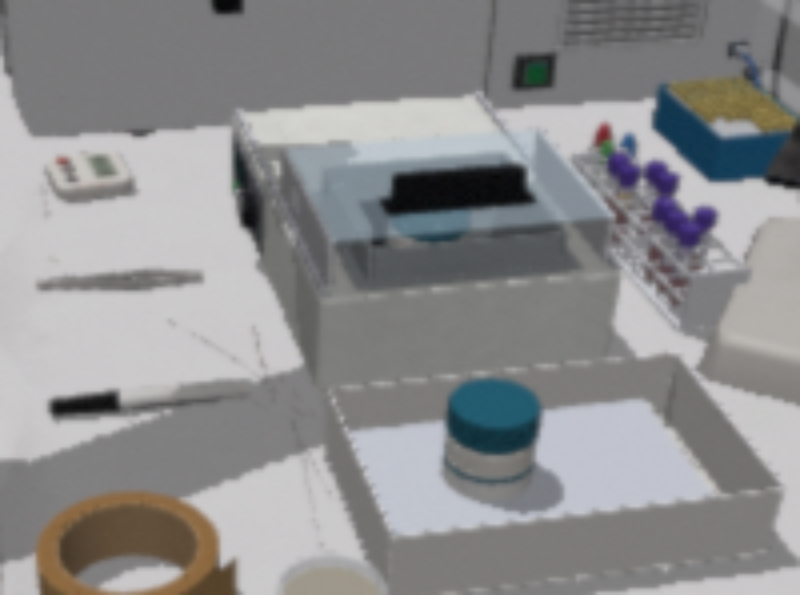

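View pics/top20.png

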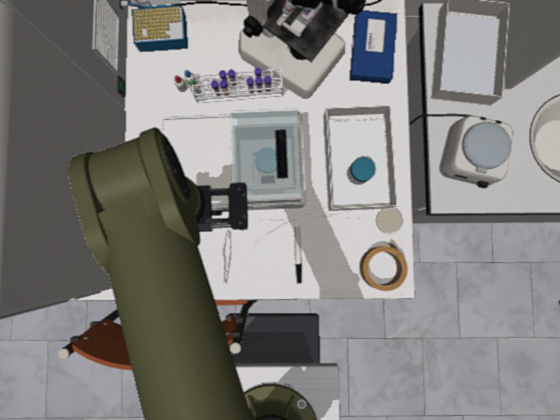

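```bash
python3 -c "
from cell import env
print(env.sign_off())"
```

```text
the job is handed in; nothing more can be done
None
```

I finished all the steps and handed the job in at about 39 s. The holder went on first, then both jars were placed, then the cover was shut.

- **Holder:** it hangs on the front rim. Its lip top measured about 126–127 mm, against 126.5 mm when fully seated. Two cameras showed its floor tilted about 2.3°, low on the far side. I left it, as I take that to be the slack between the 7 mm gap and the 4 mm rim.
- **Full jar:** this one weighed about 2.6 N and stands in the hung holder. Its lid is at about 127 mm, under the cover.
- **Empty jar:** this one weighed about 0.6 N and stands upright in the tray. It met no resistance at the roughly 30 mm height where the cameras showed the papers. I lowered it until it touched at the 2 mm tray floor, so it looks partly sunk into the papers.
- **Cover:** it is against a hard stop. It did not move when pushed again to 17 N, and it sits centred over the tank. The cameras measured about 145 mm of travel rather than 150 mm. The cover's position in the first pictures suggests it started about 5 mm along, but I could not confirm that.
- **Other things:** the last side and top pictures show the timer, pen, forceps, tape roll and dish where they were. The brightness comparison for these was inconclusive because the arm's shadows changed and the arm hid the timer from above. The robot is clear of everything.

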